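# Set the bench sizing caliper to its index and lock it

### The job

Set the bench sizing caliper for the next batch of blanks: lay a fingertip on top of its knurled wheel and roll it, stroke after stroke, until the pointer on the moving jaw stands exactly opposite the point of the setting index, and take the finger off the wheel. Then push the lock lever with a fingertip right round to its stop, so that the setting stays. Pinch and force nothing, do not push the moving jaw, its rack or the index themselves, and leave everything else as it stands.

Things in the scene. Friction and masses are not known exactly. Their poses are not given: they have to be found in the camera images.
- sizer: Grey iron bench caliper, screwed down: bed 270x94x14 mm. Origin: bench level, under the guide beam, mid-length; its x axis runs along the beam away from the robot, y to the left, z up. Fixed jaw at the +x end (top 62 mm up), moving jaw mid-way (63 mm), knurled wheel at the -x end, lock lever left of it, scale and index along the right edge. Wheel cheeks reach 56 mm, the rack's bridge 61 mm.
- wheel_top (a point): Highest point of the steel knurled wheel (52 mm diameter, 14 mm wide, axis along the caliper's y, top 68 mm above the bench). It stays put as the wheel turns. Rolling the top towards +x closes the jaw, towards -x opens it: 6 mm of jaw per radian, so 0.23 mm per mm of finger travel on the rim. It stays where left; rim drag about 2 N; a light press of 4 to 10 N is enough.
- pointer_tip (a point): Tip of the dark steel pointer on the right side of the moving jaw, 33 mm right of the beam's middle, 25 mm above the bench; a flat triangle that points right, over the white-metal scale, and moves along the caliper's x with the jaw. It starts 12 to 34 mm short of the index (on its -x side). The jaw can pass the index and be rolled back.
- index_tip (a point): Tip of the setting index, a dark rider with a brass thumbscrew, 13 mm wide, 25 mm high, clipped over the right edge of the bed; a flat triangle that points left at the pointer, point to point, at the same height. The caliper is set when pointer tip and index tip have the same x in the caliper's frame. It can be knocked along the edge: do not touch it.
- lever_knob (a point): Centre of the black ball (19 mm diameter) at the end of the lock lever, 74 mm above the bench, 60 mm from the upright pivot, which stands at x -50, y +39 mm in the caliper's frame. The arm is an 8 mm round bar rising outward from 60 to 72 mm above the bench; nothing stands under its outer half, so a finger can reach down to 50 mm beside it. The point moves with the lever.
- lock (a joint): Lock lever's angle, rad. 0 = open (arm points 45 degrees left of the caliper's +x), 1.58 = stop (45 degrees left of -x); it turns counter-clockwise from above, so its ball is pushed towards the caliper's -x. From about 0.4 on its eccentric squeezes a brake shoe on the rack and the lever stiffens; over 1.35 counts as locked. Takes up to about 12 N at the ball; stays where it is left. Starts at 0 to 0.25.
- blank_e: loose eight-sided wood blank, 58x61x36 mm, standing on the bench just in front of the caliper; origin at the centre of its underside; leave it alone
- blank_c: loose eight-sided wood blank, 68x70x31 mm, standing behind the caliper's fixed jaw; origin at the centre of its underside; leave it alone
- wax_tin: loose round tin, 67 mm across and 32 mm high, on the low wooden batten left of the caliper; origin at the centre of its underside; leave it alone
- sanding_block: loose sanding block, 123x102x31 mm, on the same batten; origin at the centre of its underside; leave it alone
- turned_cup: loose turned wooden cup, 66 mm across and 68 mm high, on the second batten farther left; origin at the centre of its underside; leave it alone
- spanner: loose open-ended spanner, 151 mm long and 8 mm thick, lying on the bench to the left; origin at the centre of its underside; leave it alone
- wheel: the knurled wheel itself (see wheel_top); origin on its axle, 42 mm above the bench; turns with the wheel
- jaw: the moving jaw with its rack; origin at bench level under its gripping face, on the beam's middle; axes as the caliper's. Gap to the fixed jaw 58 mm at the start

How it is judged:
On the way, in this order (a step that is already met when the one before it is completed fails the run):
1. pointer opposite the index within 2 mm, with the finger off the wheel and the lever still open (under 0.6 rad) (x of pointer_tip in the frame of index_tip between -0.002 and 0.002 m and value of joint lock below 0.6 rad and contact force between each of the arm, the fingers and wheel below 0.3 N), for 0.3 s.
2. lever pushed round to the locked position, the setting unchanged (x of pointer_tip in the frame of index_tip between -0.002 and 0.002 m and value of joint lock above 1.35 rad), for 0.2 s.
At the end, for the whole second after the job is handed in: The pointer stands within 2 mm of the index point along the beam, and the lock lever is past 1.35 rad (all of step 2); the robot touches nothing.
It fails at once if the moving jaw, its rack or its pointer is pushed directly (over 2 N) (contact force between any of the fingers, the arm and jaw above 2 N).
It fails at once if the setting index is shifted by more than 2 mm (distance of index_tip from where it was at the start of the episode above 0.002 m).
It fails at once if the wheel is forced or squeezed (over 60 N) (contact force between the fingers and wheel above 60 N).
It fails at once if the lock lever is squeezed or forced (over 35 N) (contact force between the fingers and lock above 35 N).
It fails at once if a bystander is pushed or lifted by more than 12 mm (distance of any of blank_e, blank_c, wax_tin, sanding_block, turned_cup, spanner from where it was at the start of the episode above 0.012 m).
It also fails if it takes over 67 s, if anything falls off the work surface, if the arm or the gripper's body presses on something with over 40 N, if the wrist force passes 120 N, or if a joint passes its speed limit or range.

### The arm

A 7-joint arm with a two-finger parallel gripper is mounted at the origin on a cart in front of the work surface, level with it; the furniture and walls round the work are solid. World frame = base frame: x ahead of the robot, y to its left, z up, the work surface at z = 0. Lengths are in m, angles in rad, forces in N, time in s.
With the tool pointing down it reaches from about 0.425 to 0.925 m from the base axis. Payload 6.8 kg.
Tool frame: the origin (TCP) lies at the very end of the fingers, on their centre line; the grasp point (between the pads) lies bot.hold_point_z behind it (bot.hold_point_z is the distance from the TCP to the grasp point, in m); x points along the fingers, z is the direction in which the jaws open and shut, and the axes are right-handed (so a half turn about x gives the same grasp; the last joint's range is limited). The gripper opens to 85 mm and grips with 20 to 120 N. Pads are 22 mm wide; open, the fingers measure 114 mm over their backs; the gripper's body (76 mm by 85 mm) begins 54 mm behind the grasp point. The pads swing forward as they close: fully open they stand 13 mm farther back than shut.
Start: joints at [1.224, 0.477, 0.022, 1.555, -0.011, 1.109, -0.083], TCP at [0.16, -0.656, 0.231] pointing down, gripper open.
Joint ranges: [-2.96, 2.96], [-0.34, 2.1], [-1.41, 1.46], [0.24, 2.44], [-1.37, 4.51], [0.17, 1.92], [-2.96, 2.96]. Speed limits (rad/s): [2.39, 2.39, 3.14, 3.14, 3.14, 3.14, 3.14].

### API

Orientations are given as a unit quaternion [w, x, y, z].
In Python, from station import bot gives the robot as it stands.
- The arm moves only by the tool drive_tool, never from a script. Its arguments are lists of equal length, an entry for each row: "slide": the shift along the world's x, y, z in mm, a list of three; "turn": the turn, a rotation vector about the world's x, y, z in rad, a list of three; "gripper": the opening, from 0 (shut) to 1 (fully open). A call has 1 to 10 rows; each row is the pose to reach, as a shift and turn from the pose measured when the call began; what a row does not reach only later rows make up. A row lasts 1/10 s, in which the tool goes at most 50 mm and 8.59 degrees, less where a joint would pass 70% of its speed; a pose out of reach is approached as far as the arm can. A call with a gripper value outside its range is refused whole. The fingers move at their own pace and stop on an object; "squeeze" is the grip in N (left out, the last holds). Time passes only in rows, so rows that repeat a pose let the fingers close. It gives the time, the measured TCP pose, the force and the opening at its end, in the units of the state.
- bot.get_obs(): the state, without advancing time (a new reading comes with each control period).
- bot.read_camera(name): name is "scene" or "top" or "wrist"; returns a dict with "color" (480x640x3 uint8, red, green, blue), "fovy" (degrees; the focal length in pixels is half the picture's height over the tangent of half this angle, whatever the lens; pixels are square), "cx", "cy" (the principal point, pixels), "dist_coeffs" ([k1, k2, p1, p2, k3] as OpenCV has them; the pictures are not rectified), "R" (3x3) and "t" (3): a world point X has camera coordinates R X + t. Camera axes: x right, y down, z forward; pixel columns grow to the right and rows downward; lengths in m; the calibration is good to about 2 mm. A picture is of the moment at which its call begins. There is no depth.
- bot.hand_in(): hands the job in, once; it reports no verdict.
The state is a dict: "t": time; "q": joint angles; "joint_vel": joint speeds; "joint_torque": joint torques, N m; "eef_pos": TCP position; "tool_rot": TCP orientation; "contact_force": force on the tool from outside, world axes, zero at the start; "torque": the same for the moment, N m; "gripper_width": opening from 0.0 (shut) to 1.0 (fully open).
Only numpy, scipy, OpenCV 4.12 (cv2) and the standard library are available. Lean on these libraries where they do the work, as an engineer would, in place of code of your own. Each camera call takes 0.05 s, during which the arm holds its last target.

## Working session

There is one attempt and no reset: what is moved stays moved. The work goes in short steps, Python scripts to look and compute and a tool call to move; the robot and the scene stay as the last step left them, time stands still between calls to the robot, and variables do not carry over. Pictures are saved under pics/ and viewed, and the job is handed in when it is done.

Besides the shell and the picture viewer there is one more tool, called after "Request:" in YAML: its name, and indented under it one key for each argument. drive_tool: Moves the arm, as the interface text tells. Its arguments: {"type":"object","properties":{"slide":{"type":"array"},"turn":{"type":"array"},"gripper":{"type":"array"},"squeeze":{"type":"number"}},"required":["slide","turn","gripper"]}

```bash
ls; mkdir -p pics; python3 - <<'E'
from station import bot
import cv2
o=bot.get_obs()
for k,v in o.items(): print(k,v)
print(bot.hold_point_z)
for n in ["scene","top","wrist"]:
    c=bot.read_camera(n); cv2.imwrite(f"pics/{n}0.png",c["color"][:,:,::-1])
    print(n,c["fovy"],c["cx"],c["cy"],c["dist_coeffs"],c["R"],c["t"])
E
```

```text
pics
t 0.0
q [ 1.22391753  0.4778306   0.02230705  1.55647387 -0.01150226  1.10930033
 -0.08311998]
joint_vel [ 0.00116769  0.00141631  0.00038933  0.00046939  0.0009975   0.00093791
 -0.00109691]
joint_torque [ 6.19904113e-04 -5.96444786e+01  1.60828080e+00 -2.81194049e+01
  1.25420574e-02  9.26449749e-03 -1.49616972e-05]
eef_pos [ 0.1595092  -0.65525693  0.23029517]
tool_rot [ 0.55544997  0.43725553  0.55654991 -0.4365033 ]
contact_force [ 0.41626529 -0.30806079  0.26791138]
torque [ 0.01723235 -0.03287989  0.001509  ]
gripper_width 0.9982972996390302
0.0187
scene 53.157553744395116 317.04426000429476 232.59017093492946 [-0.13244979  0.          0.          0.          0.        ] [[-0.72777353 -0.68580394  0.00431867]
 [-0.53388884  0.56258654 -0.63123616]
 [ 0.43047462 -0.46170266 -0.77557866]] [0.37989905 0.37748922 0.84727261]
top 44.63378474569284 323.2405147362573 225.89384495560617 [0.02536625 0.         0.         0.         0.        ] [[ 0.00501846 -0.99976529 -0.02107544]
 [-0.99852102 -0.00386904 -0.05422917]
 [ 0.0541349   0.02131641 -0.99830608]] [-0.03264145  0.59505931  1.34909885]
wrist 67.93521146376442 319.4496318717293 235.64972049994932 [0.0147726 0.        0.        0.        0.       ] [[ 2.36783352e-01 -9.71562155e-01 -7.89359426e-04]
 [-9.37617670e-01 -2.28723338e-01  2.61837240e-01]
 [-2.54571698e-01 -6.12585821e-02 -9.65111722e-01]] [-0.67389263 -0.03419474  0.37851923]
```

View pics/scene0.png

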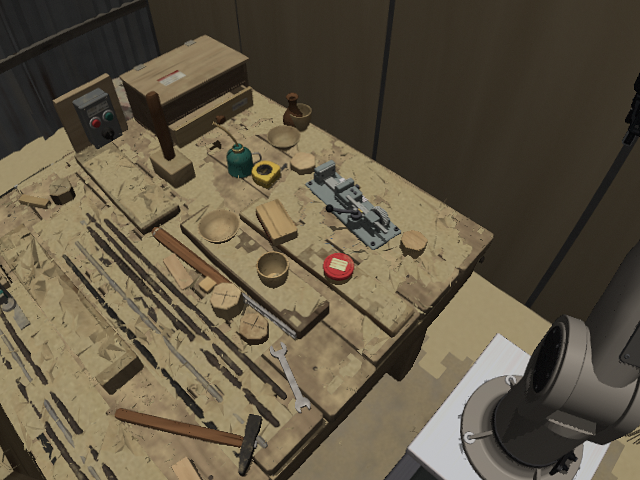

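View pics/top0.png

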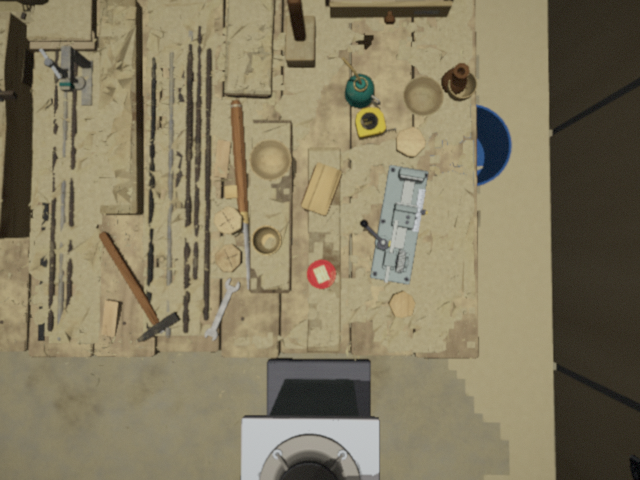

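View pics/wrist0.png

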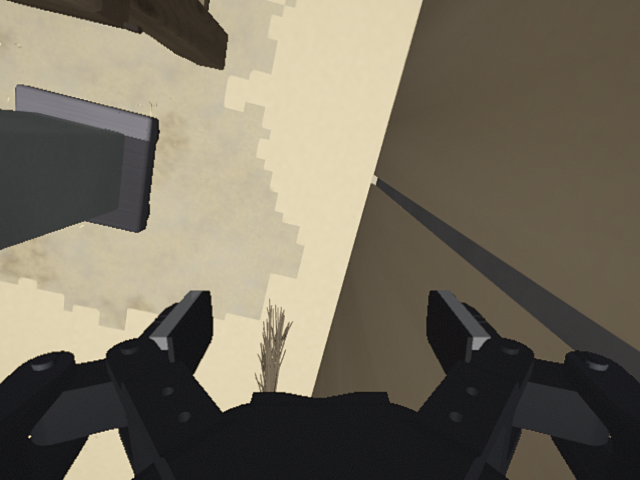

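The caliper is at about (400,225) in the top view and (352,205) in the scene view. blank_e is near (403,305) and the lever ball near (364,224) in the top view. I'll zoom in.

```bash
cat > h.py <<'E'
import numpy as np, cv2
from station import bot
def K(c):
    f=240/np.tan(np.radians(c["fovy"])/2)
    return np.array([[f,0,c["cx"]],[0,f,c["cy"]],[0,0,1.]])
def ray(c,uv):
    p=cv2.undistortPoints(np.array([[uv]],float),K(c),np.array(c["dist_coeffs"]))[0,0]
    R=np.array(c["R"]);t=np.array(c["t"])
    return -R.T@t, R.T@np.array([p[0],p[1],1])
def atz(c,uv,z):
    o,d=ray(c,uv); return o+d*(z-o[2])/d[2]
def proj(c,X):
    R=np.array(c["R"]);
    return cv2.projectPoints(np.atleast_2d(np.array(X,float)),cv2.Rodrigues(R)[0],np.array(c["t"]),K(c),np.array(c["dist_coeffs"]))[0][:,0]
def crop(c,name,x0,y0,x1,y1,s):
    im=c["color"][y0:y1,x0:x1,::-1]; cv2.imwrite(f"pics/{name}.png",cv2.resize(im,None,fx=s,fy=s,interpolation=cv2.INTER_CUBIC))
E
python3 - <<'E'
from h import *
c=bot.read_camera("top"); crop(c,"top1",340,155,450,325,3.5)
c=bot.read_camera("scene"); crop(c,"sc1",280,140,440,270,5)
E
```

```text
(no output)
```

View pics/top1.png

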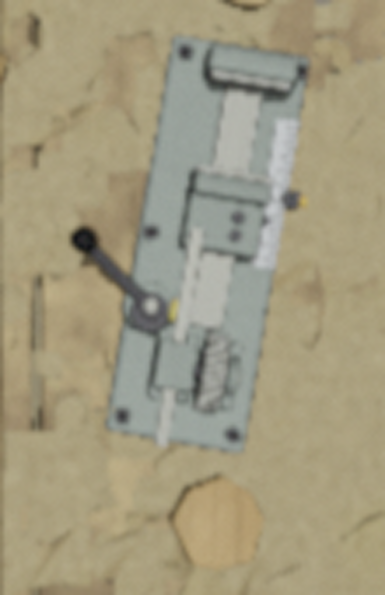

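View pics/sc1.png

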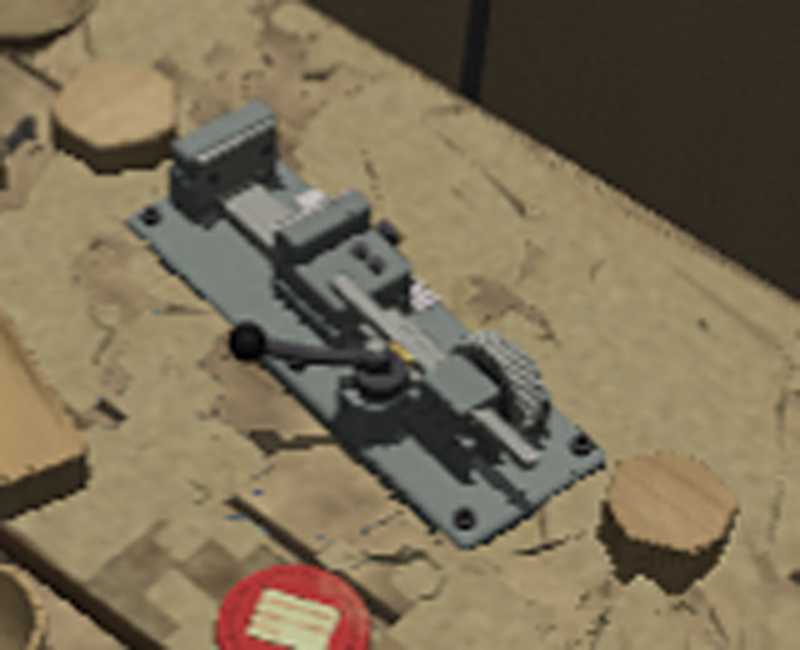

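In the top crop, the bed corners are at (176,38), (311,58), (243,450) and (108,426). The ball is at (84,239) and the wheel at about (216,372). Next I'll fit the frame.

```bash
python3 - <<'E'
from h import *
c=bot.read_camera("top")
f=lambda u,v,x0=340,y0=155,s=3.5:((u+.5)/s-.5+x0,(v+.5)/s-.5+y0)
P=[atz(c,f(*p),.014) for p in [(176,38),(311,58),(243,450),(108,426)]]
P=np.array(P);print(P.round(4))
o=P.mean(0); ax=(P[0]+P[1]-P[2]-P[3]);ax=ax[:2]/np.linalg.norm(ax[:2]); print("sides",[np.linalg.norm(P[i]-P[(i+1)%4]).round(4) for i in range(4)])
ang=np.arctan2(ax[1],ax[0]);print("origin?",o,"yaw",ang)
Rz=np.array([[ax[0],-ax[1]],[ax[1],ax[0]]])
def loc(p): return Rz.T@(p[:2]-o[:2])
for n,p,z in [("ball",(84,239),.074),("pivot",(150,307),.06),("wheel",(216,372),.05),("beamtop",(240,95),.03),("index",(281,198),.025),("e",(219,522),.036)]:
    w=atz(c,f(*p),z); print(n,w.round(4),loc(w).round(4))
s=bot.read_camera("scene")
g=lambda u,v:f(u,v,280,140,5)
for n,p,z in [("ball",(248,342),.074),("pivot",(380,358),.066),("LL corner",(468,549),.014),("R",(605,463),.014),("UL",(127,222),.014)]:
    w=atz(s,g(*p),z); print(n,w.round(4),loc(w).round(4))
E
```

```text
[[ 0.7376 -0.1856  0.014 ]
 [ 0.7243 -0.2755  0.014 ]
 [ 0.4631 -0.2295  0.014 ]
 [ 0.4784 -0.1403  0.014 ]]
sides [np.float64(0.0909), np.float64(0.2652), np.float64(0.0905), np.float64(0.2632)]
origin? [ 0.60085546 -0.20769956  0.014     ] yaw -0.17361747561632238
ball [ 0.599  -0.1214  0.074 ] [-0.0167  0.0847]
pivot [ 0.5562 -0.1645  0.06  ] [-0.0514  0.0349]
wheel [ 0.5147 -0.2078  0.05  ] [-0.0848 -0.015 ]
beamtop [ 0.6973 -0.2262  0.03  ] [ 0.0982 -0.0016]
index [ 0.6296 -0.2536  0.025 ] [ 0.0362 -0.0403]
e [ 0.4174 -0.211   0.036 ] [-0.1802 -0.035 ]
ball [ 0.598 -0.121  0.074] [-0.0178  0.0849]
pivot [ 0.5518 -0.1612  0.066 ] [-0.0564  0.0373]
LL corner [ 0.4734 -0.1371  0.014 ] [-0.1377  0.0475]
R [ 0.4583 -0.222   0.014 ] [-0.138  -0.0387]
UL [ 0.735  -0.1806  0.014 ] [0.1275 0.0498]
```

Request:
drive_tool:
  slide:
    - [30,38,0]
    - [60,76,0]
    - [90,114,0]
    - [120,152,0]
    - [150,190,0]
    - [180,228,0]
    - [210,266,0]
    - [240,304,0]
    - [270,342,0]
    - [300,380,0]
  turn:
    - [0,0,-0.04]
    - [0,0,-0.08]
    - [0,0,-0.12]
    - [0,0,-0.16]
    - [0,0,-0.2]
    - [0,0,-0.24]
    - [0,0,-0.28]
    - [0,0,-0.33]
    - [0,0,-0.37]
    - [0,0,-0.413]
  gripper: [0,0,0,0,0,0,0,0,0,0]
  squeeze: 20

```text
t: 1.35
eef_pos: [0.4606, -0.2741, 0.2314]
tool_rot: [0.454, 0.542, 0.454, -0.542]
contact_force: [0.7, -1.1, 0.5]
gripper_width: 0.005
```

Request:
drive_tool:
  slide:
    - [10,10,0]
    - [10,10,0]
  turn:
    - [0,0,0]
    - [0,0,0]
  gripper: [0,0]

```text
t: 1.55
eef_pos: [0.4729, -0.261, 0.2316]
tool_rot: [0.456, 0.541, 0.456, -0.54]
contact_force: [0.2, -0.9, -0.4]
gripper_width: 0.004
```

```bash
python3 - <<'E'
from h import *
from scipy.spatial.transform import Rotation as Ro
o=bot.get_obs(); print(o["t"],o["eef_pos"],o["contact_force"],o["gripper_width"],o["q"])
q=o["tool_rot"]; print(Ro.from_quat([*q[1:],q[0]]).as_matrix().round(3))
c=bot.read_camera("wrist"); print((-np.array(c["R"]).T@c["t"]).round(4)); crop(c,"w1",0,0,640,480,1.25)
E
```

```text
1.55 [ 0.47285512 -0.26096221  0.23161286] [ 0.21873208 -0.94283806 -0.4106518 ] 0.0036339316842956136 [ 0.5029473   0.26083684 -0.13496088  1.87218308  0.0393178   1.0097585
 -1.38913594]
[[ 0.002  0.986 -0.169]
 [ 0.001 -0.169 -0.986]
 [-1.     0.002 -0.001]]
[ 0.5378 -0.2717  0.3751]
```

View pics/w1.png

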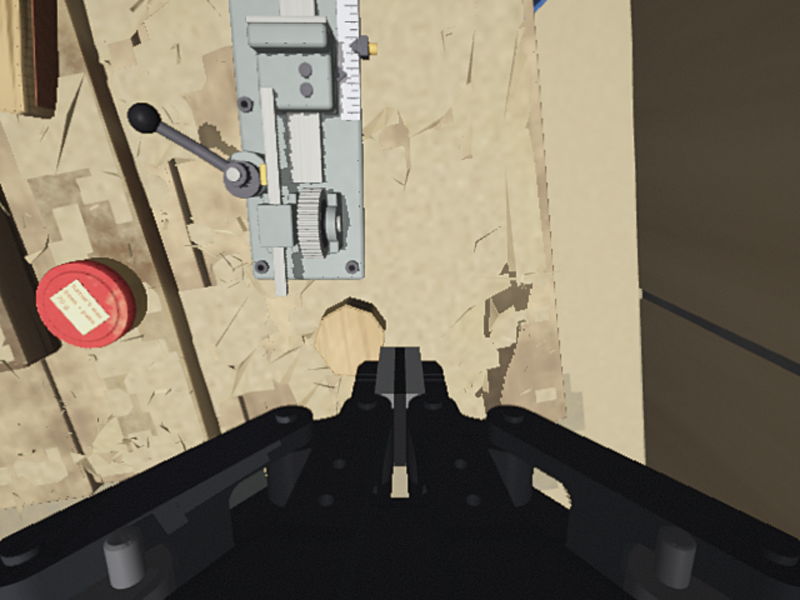

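The wrist view shows the wheel at about (312,222), the index at (360,47), the pointer near (343,75), and the ball at (144,118). I'll zoom in on these.

```bash
python3 - <<'E'
from h import *
c=bot.read_camera("wrist"); crop(c,"w2",240,15,320,105,6.5); crop(c,"w3",90,70,310,240,3.6)
E
```

```text
(no output)
```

View pics/w2.png

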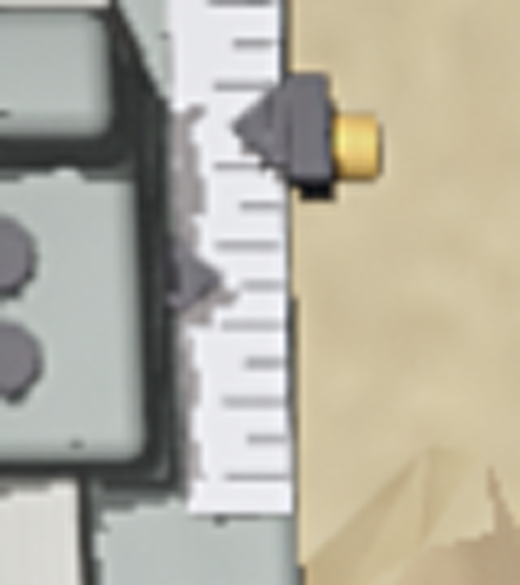

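View pics/w3.png

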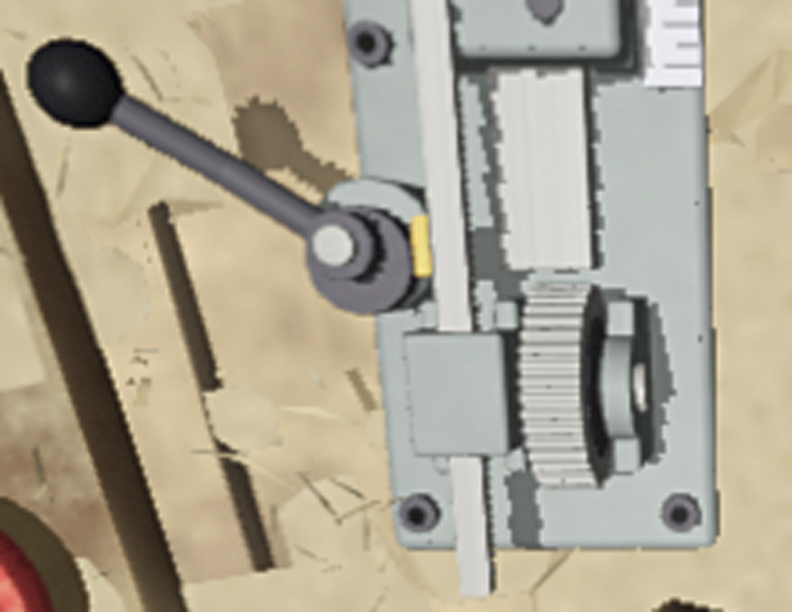

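```bash
python3 - <<'E'
from h import *
from scipy.optimize import least_squares
c=bot.read_camera("wrist"); 
f=lambda u,v,x0,y0,s:((u+.5)/s-.5+x0,(v+.5)/s-.5+y0)
w2=lambda u,v:f(u,v,240,15,6.5); w3=lambda u,v:f(u,v,90,70,3.6)
A=np.array([atz(c,w3(400,548),.014),atz(c,w3(715,546),.014)])
print("near corners",A.round(4), np.linalg.norm(A[0]-A[1]))
ptr=atz(c,w2(222,283),.025); idx=atz(c,w2(233,127),.025)
print("ptr",ptr,"idx",idx)
piv=atz(c,w3(333,245),.070); ball=atz(c,w3(75,83),.074); print("piv",piv,"ball",ball,np.linalg.norm((ball-piv)[:2]))
def R2(a): return np.array([[np.cos(a),-np.sin(a)],[np.sin(a),np.cos(a)]])
obs=[((-.135,.047),A[0]),((-.135,-.047),A[1])]
# yaw from right edge of bed in wrist and near edge
for yaw in (-.1736,):
    pass
def res(p):
    r=[]
    for l,w in obs: r+=list(R2(p[2])@np.array(l)+p[:2]-w[:2])
    r.append((R2(p[2]).T@(ptr[:2]-p[:2]))[1]+.033)
    r+=[*(R2(p[2])@np.array([-.05,.039])+p[:2]-piv[:2])]
    return r
s=least_squares(res,[.6,-.2077,-.17]);p=s.x;print("fit",p,np.round(s.fun,4))
L=lambda w:(R2(p[2]).T@(w[:2]-p[:2])).round(4)
for n,w in dict(ptr=ptr,idx=idx,piv=piv,ball=ball).items(): print(n,L(w))
b=L(ball)-np.array([-.05,.039]);print("lever",np.degrees(np.arctan2(b[1],b[0])),np.linalg.norm(b))
# wheel: fit axle local x, y
rows=dict(near=w3(565,488),far=w3(560,281),left=w3(521,385),right=w3(607,385))
for z in (.05,.06,.068): print(z,[ (k,L(atz(c,v,z))) for k,v in rows.items()])
def sil(x,y):
    th=np.linspace(0,2*np.pi,200); 
    loc=np.c_[x+.026*np.cos(th),np.full(200,y)]
    W=np.c_[(R2(p[2])@loc.T).T+p[:2],.042+.026*np.sin(th)]
    uv=proj(c,W); return uv[:,1].min(),uv[:,1].max()
t=least_squares(lambda x:np.array(sil(x[0],-.013))-[rows["far"][1],rows["near"][1]],[-.085],diff_step=1e-3)
print("wheel x",t.x,t.fun)
E
```

```text
near corners [[ 0.4752 -0.1406  0.014 ]
 [ 0.4599 -0.2299  0.014 ]] 0.09060222787517659
ptr [ 0.61086348 -0.24811098  0.025     ] idx [ 0.62929319 -0.2535835   0.025     ]
piv [ 0.55589867 -0.16513726  0.07      ] ball [ 0.59794078 -0.12100335  0.074     ] 0.060953607599440296
fit [ 0.5991608  -0.2119205  -0.19371791] [ 0.0005  0.0008 -0.0023 -0.0022 -0.0003  0.0017  0.0011]
ptr [ 0.0185 -0.0333]
idx [ 0.0376 -0.0351]
piv [-0.0515  0.0376]
ball [-0.0187  0.089 ]
lever 57.953433848774765 0.05898889726041672
0.05 [('near', array([-0.1104, -0.0092])), ('far', array([-0.0589, -0.0098])), ('left', array([-0.0844,  0.0009])), ('right', array([-0.084 , -0.0206]))]
0.06 [('near', array([-0.1085, -0.0112])), ('far', array([-0.0587, -0.0118])), ('left', array([-0.0834, -0.0014])), ('right', array([-0.083 , -0.0223]))]
0.068 [('near', array([-0.107 , -0.0128])), ('far', array([-0.0585, -0.0134])), ('left', array([-0.0825, -0.0033])), ('right', array([-0.0821, -0.0236]))]
wheel x [-0.08517465] [ 0.1471726 -0.1577359]
```

Request:
drive_tool:
  slide:
    - [16,27,-20]
    - [32,54,-50]
    - [32,54,-95]
    - [32,54,-130]
    - [32,54,-150]
    - [32,54,-152]
    - [32,54,-152]
  turn:
    - [0,0,0]
    - [0,0,0]
    - [0,0,0]
    - [0,0,0]
    - [0,0,0]
    - [0,0,0]
    - [0,0,0]
  gripper: [0,0,0,0,0,0,0]

```text
t: 2.4
eef_pos: [0.501, -0.2129, 0.0795]
tool_rot: [-0.453, -0.543, -0.453, 0.543]
contact_force: [0.1, -0.4, 0.2]
gripper_width: -0.001
```

```bash
python3 - <<'E'
from h import *
o=bot.get_obs(); print(o["t"],o["eef_pos"],o["contact_force"])
c=bot.read_camera("wrist"); crop(c,"w4",0,0,640,480,1.25)
c=bot.read_camera("scene"); crop(c,"s4",280,140,440,270,5)
E
```

```text
2.4 [ 0.50099495 -0.21293853  0.07948358] [ 0.1051062  -0.36288181  0.2381644 ]
```

View pics/w4.png

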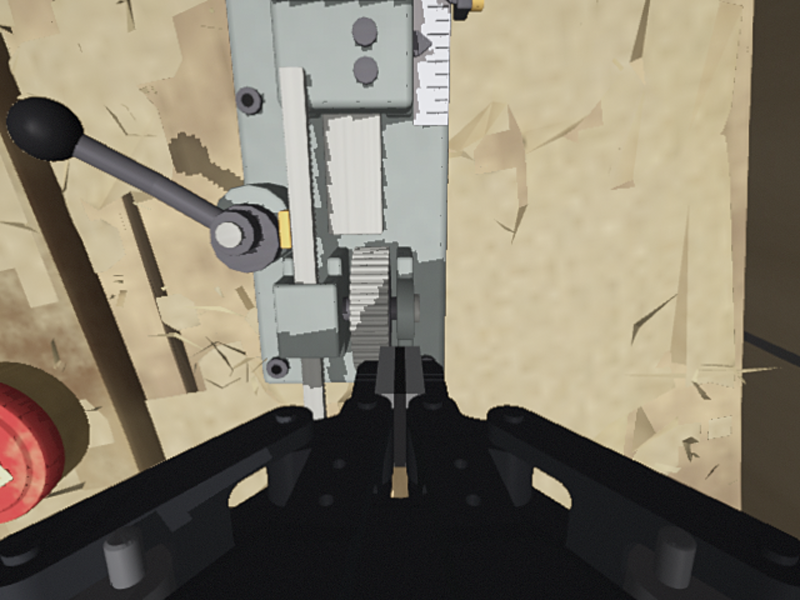

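View pics/s4.png

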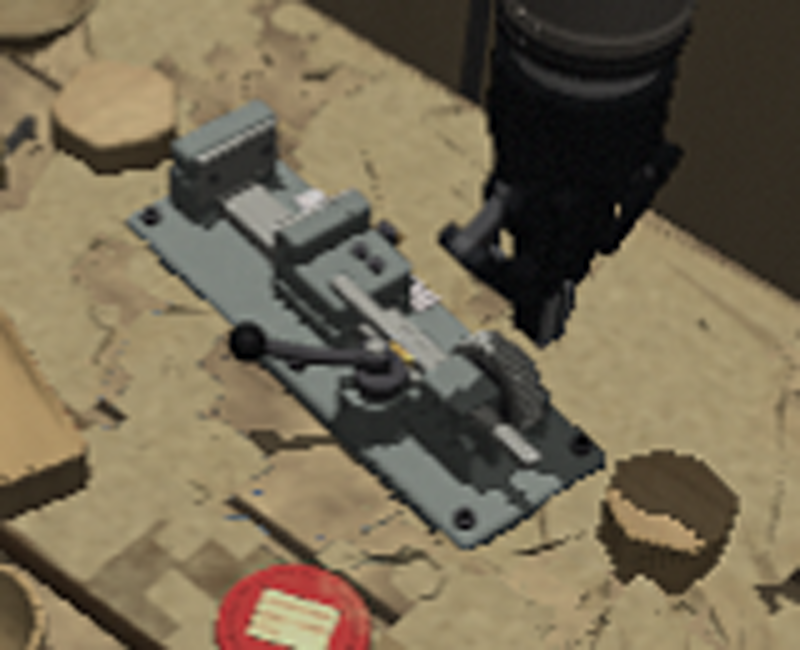

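The fingertip at (400,350) is still right of the wheel tread centre at about (371,300), so I'll check whether the arm has settled.

```bash
python3 - <<'E'
from h import *
o=bot.get_obs(); print(o["t"],o["eef_pos"],o["contact_force"],o["joint_vel"].round(3))
c=bot.read_camera("wrist")
for n,X in dict(tcp=o["eef_pos"],wt=[.5135,-.208,.068],wt2=[.5135,-.208,.0795]).items(): print(n,proj(c,X)*1.25)
# wheel tread center from picture: left edge ~349, right ~390 at row 260..300
for u in (349,390):
  print(atz(c,(u/1.25,300/1.25),.066))
E
```

```text
2.5 [ 0.50230941 -0.21273107  0.08079307] [ 0.53156675  0.11991689 -0.08609409] [-0.006 -0.007 -0.006 -0.004  0.002 -0.002  0.   ]
tcp [[400.51896481 369.81313227]]
wt [[382.46301512 329.9870708 ]]
wt2 [[381.31548067 341.14795759]]
[ 0.52652138 -0.19784983  0.066     ]
[ 0.52381784 -0.21273365  0.066     ]
```

Request:
drive_tool:
  slide:
    - [2,10,-3]
    - [2,10,-6]
    - [2,10,-6]
    - [2,10,-6]
  turn:
    - [0,0,0]
    - [0,0,0]
    - [0,0,0]
    - [0,0,0]
  gripper: [0,0,0,0]

```text
t: 2.95
eef_pos: [0.5044, -0.2024, 0.075]
tool_rot: [0.454, 0.543, 0.452, -0.542]
contact_force: [-0.5, 0.8, 0.1]
gripper_width: -0.003
```

```bash
python3 - <<'E'
from h import *
o=bot.get_obs(); print(o["t"],o["eef_pos"],o["contact_force"],o["joint_vel"].round(3))
c=bot.read_camera("wrist"); crop(c,"w5",230,160,400,330,3.5)
E
```

```text
2.95 [ 0.50444513 -0.20242143  0.07496079] [-0.47564793  0.75271519  0.1193664 ] [ 0.004  0.     0.003 -0.002  0.     0.001 -0.003]
```

View pics/w5.png

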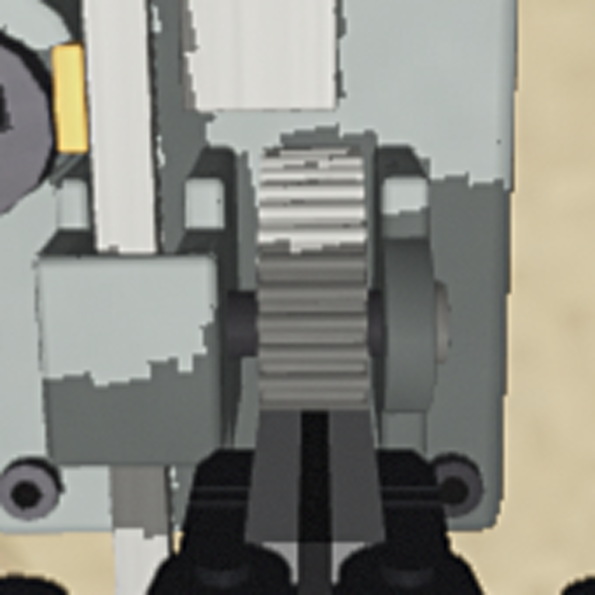

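The fingertip is now centred on the tread: finger at columns 248–385, tread at 257–370, axle at row ~323, finger front edge at row 408. I'll use these to refine the axle x.

```bash
python3 - <<'E'
from h import *
c=bot.read_camera("wrist")
f=lambda u,v:((u+.5)/3.5-.5+230,(v+.5)/3.5-.5+160)
for p,z in [((240,323),.042),((375,320),.042),((440,328),.042),((313,408),.075)]: print(p,atz(c,f(*p),z))
print(atz(c,f(313,148),.055))
E
```

```text
(240, 323) [ 0.51597278 -0.19308783  0.042     ]
(375, 320) [ 0.51286113 -0.2128667   0.042     ]
(440, 328) [ 0.50991337 -0.22215884  0.042     ]
(313, 408) [ 0.5135871  -0.20362053  0.075     ]
[ 0.5419921  -0.20878006  0.055     ]
```

Request:
drive_tool:
  slide:
    - [2,0,-3]
    - [2,0,-6]
    - [2,0,-7]
    - [2,0,-7]
  turn:
    - [0,0,0]
    - [0,0,0]
    - [0,0,0]
    - [0,0,0]
  gripper: [0,0,0,0]

```text
t: 3.45
eef_pos: [0.5066, -0.2027, 0.068]
tool_rot: [0.454, 0.543, 0.452, -0.542]
contact_force: [-0.7, -0.2, 2.2]
gripper_width: -0.001
```

Request:
drive_tool:
  slide:
    - [0,0,-1]
    - [0,0,-1]
  turn:
    - [0,0,0]
    - [0,0,0]
  gripper: [0,0]

```text
t: 3.65
eef_pos: [0.5071, -0.2028, 0.0677]
tool_rot: [0.455, 0.543, 0.452, -0.542]
contact_force: [-2.0, 0.7, 8.3]
gripper_width: 0.002
```

Request:
drive_tool:
  slide:
    - [3,-0.5,-0.7]
    - [6,-1,-0.7]
    - [9,-1.6,-0.7]
    - [12,-2.1,-0.7]
    - [15,-2.6,-0.7]
    - [16,-2.8,-0.7]
  turn:
    - [0,0,0]
    - [0,0,0]
    - [0,0,0]
    - [0,0,0]
    - [0,0,0]
    - [0,0,0]
  gripper: [0,0,0,0,0,0]

```text
t: 4.25
eef_pos: [0.5236, -0.2057, 0.0676]
tool_rot: [0.455, 0.543, 0.452, -0.542]
contact_force: [-1.0, 0.3, 6.9]
gripper_width: 0.001
```

```bash
python3 - <<'E'
from h import *
o=bot.get_obs(); print(o["t"],o["eef_pos"],o["contact_force"])
c=bot.read_camera("wrist"); crop(c,"w6",230,0,400,330,1.8)
c=bot.read_camera("scene"); crop(c,"s6",280,140,440,270,5)
E
```

```text
4.25 [ 0.52363374 -0.20568294  0.06757451] [-0.99451816  0.3405433   6.87567109]
```

View pics/w6.png

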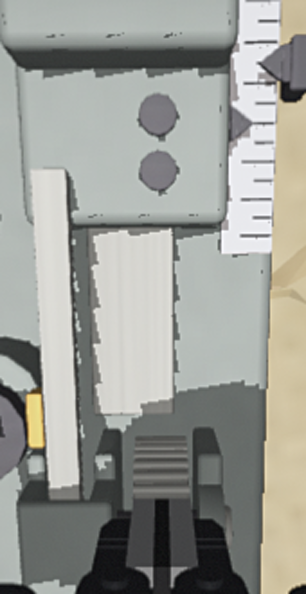

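Pointer tip (253,123) and index tip (258,66) are both visible in this crop. I'll measure the gap.

```bash
cat >> h.py <<'E'
def gap(c,a,b,yaw=-.178):
    A=atz(c,a,.025);B=atz(c,b,.025); d=(B-A)[:2]; e=np.array([np.cos(yaw),np.sin(yaw)]);n=np.array([-e[1],e[0]])
    return A.round(4),B.round(4),"gap mm",1e3*d@e,"lat",1e3*d@n
E
python3 - <<'E'
from h import *
f=lambda u,v:((u+.5)/1.8-.5+230,(v+.5)/1.8-.5)
c=bot.read_camera("wrist");print(gap(c,f(253,123),f(258,66)))
crop(c,"w7",340,10,410,90,7)
E
```

```text
(array([ 0.6169, -0.247 ,  0.025 ]), array([ 0.6301, -0.2502,  0.025 ]), 'gap mm', np.float64(13.572236002772943), 'lat', np.float64(-0.7878159125805837))
```

View pics/w7.png

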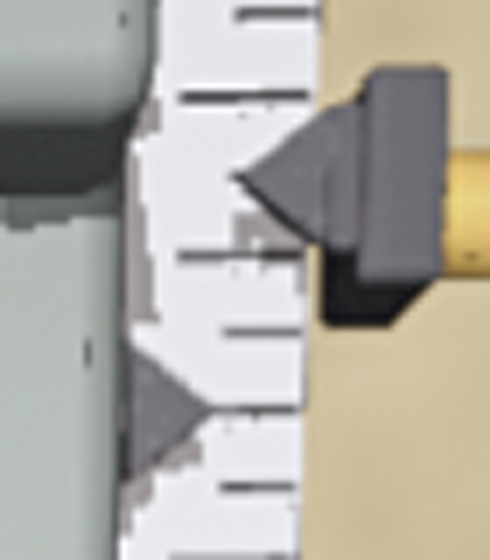

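```bash
python3 - <<'E'
from h import *
f=lambda u,v:((u+.5)/7-.5+340,(v+.5)/7-.5+10)
c=bot.read_camera("wrist");print(gap(c,f(212,410),f(233,177)))
print([ (v,atz(c,f(240,v),.0155).round(4)) for v in (96,255,332,409,487)])
E
```

```text
(array([ 0.6169, -0.2468,  0.025 ]), array([ 0.6308, -0.2502,  0.025 ]), 'gap mm', np.float64(14.25201821708989), 'lat', np.float64(-0.8701533771607913))
[(96, array([ 0.6379, -0.2531,  0.0155])), (255, array([ 0.628 , -0.2517,  0.0155])), (332, array([ 0.6231, -0.251 ,  0.0155])), (409, array([ 0.6181, -0.2503,  0.0155])), (487, array([ 0.6129, -0.2496,  0.0155]))]
```

Request:
drive_tool:
  slide:
    - [0,0,4]
    - [-9,1.5,4]
    - [-17,3,4]
    - [-17,3,1]
    - [-17,3,-0.7]
    - [-13,2.3,-0.7]
    - [-9,1.6,-0.7]
    - [-5,0.9,-0.7]
    - [-1,0.2,-0.7]
    - [0,0,-0.7]
  turn:
    - [0,0,0]
    - [0,0,0]
    - [0,0,0]
    - [0,0,0]
    - [0,0,0]
    - [0,0,0]
    - [0,0,0]
    - [0,0,0]
    - [0,0,0]
    - [0,0,0]
  gripper: [0,0,0,0,0,0,0,0,0,0]

```text
t: 5.45
eef_pos: [0.5248, -0.206, 0.0675]
tool_rot: [0.456, 0.544, 0.451, -0.542]
contact_force: [-1.0, 0.5, 6.1]
gripper_width: 0.002
```

```bash
python3 - <<'E'
from h import *
o=bot.get_obs(); print(o["t"],o["eef_pos"],o["contact_force"])
c=bot.read_camera("wrist");crop(c,"w8",340,10,410,90,7)
E
```

```text
5.45 [ 0.52477284 -0.2060401   0.06749734] [-0.9554923   0.47283785  6.1104998 ]
```

View pics/w8.png

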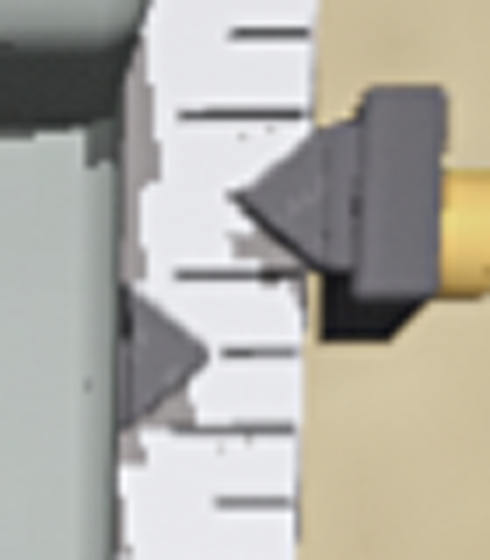

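Request:
drive_tool:
  slide:
    - [0,0,4]
    - [-9,1.5,4]
    - [-18,3,4]
    - [-18,3,1]
    - [-18,3,-0.7]
    - [-14,2.3,-0.7]
    - [-10,1.6,-0.7]
    - [-6,0.9,-0.7]
    - [-2,0.2,-0.7]
    - [-1,0,-0.7]
  turn:
    - [0,0,0]
    - [0,0,0]
    - [0,0,0]
    - [0,0,0]
    - [0,0,0]
    - [0,0,0]
    - [0,0,0]
    - [0,0,0]
    - [0,0,0]
    - [0,0,0]
  gripper: [0,0,0,0,0,0,0,0,0,0]

```text
t: 6.5
eef_pos: [0.5249, -0.2064, 0.0675]
tool_rot: [0.456, 0.544, 0.45, -0.541]
contact_force: [-1.3, -0.5, 7.2]
gripper_width: -0.005
```

```bash
python3 - <<'E'
from h import *
o=bot.get_obs(); print(o["t"],o["eef_pos"],o["contact_force"])
c=bot.read_camera("wrist");crop(c,"w9",340,10,410,90,7)
E
```

```text
6.5 [ 0.52491079 -0.20644006  0.06746372] [-1.33817445 -0.49121166  7.15130012]
```

View pics/w9.png

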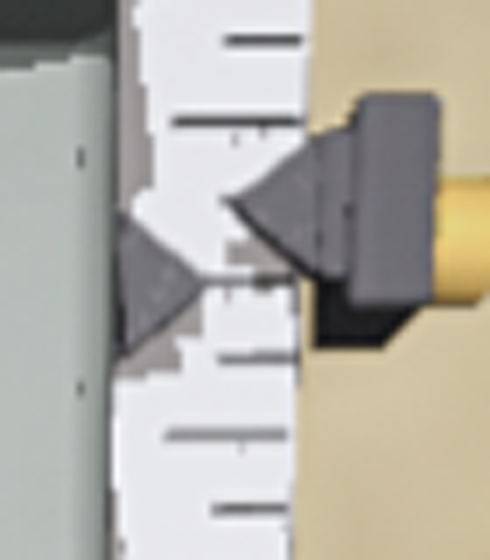

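Request:
drive_tool:
  slide:
    - [0,0,4]
    - [-9,1.5,4]
    - [-18,3,4]
    - [-18,3,1]
    - [-18,3,-0.7]
    - [-14,2.3,-0.7]
    - [-10,1.6,-0.7]
    - [-6,0.9,-0.7]
    - [-2,0.2,-0.7]
    - [-1,0,-0.7]
  turn:
    - [0,0,0]
    - [0,0,0]
    - [0,0,0]
    - [0,0,0]
    - [0,0,0]
    - [0,0,0]
    - [0,0,0]
    - [0,0,0]
    - [0,0,0]
    - [0,0,0]
  gripper: [0,0,0,0,0,0,0,0,0,0]

```text
t: 7.55
eef_pos: [0.5252, -0.2068, 0.0674]
tool_rot: [0.457, 0.545, 0.45, -0.541]
contact_force: [-1.1, 0.2, 6.4]
gripper_width: -0.001
```

```bash
python3 - <<'E'
from h import *
o=bot.get_obs(); print(o["t"],o["eef_pos"],o["contact_force"])
c=bot.read_camera("wrist");crop(c,"w10",340,10,410,90,7)
E
```

```text
7.55 [ 0.52515141 -0.2067909   0.06744374] [-1.13863634  0.15719578  6.44045545]
```

View pics/w10.png

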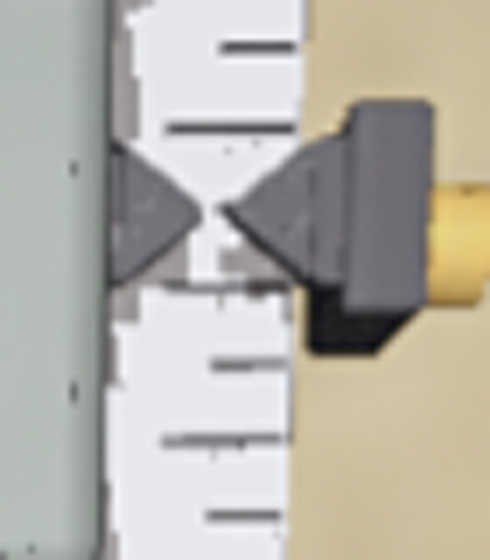

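The tips are nearly point to point: pointer (203,213), index (221,208), about 0.3 mm short. I'll lift straight off.

Request:
drive_tool:
  slide:
    - [0,0,8]
    - [0,0,25]
    - [0,0,40]
    - [0,0,50]
    - [0,0,50]
    - [0,0,50]
  turn:
    - [0,0,0]
    - [0,0,0]
    - [0,0,0]
    - [0,0,0]
    - [0,0,0]
    - [0,0,0]
  gripper: [0,0,0,0,0,0]

```text
t: 8.2
eef_pos: [0.525, -0.2067, 0.1172]
tool_rot: [0.457, 0.545, 0.45, -0.541]
contact_force: [-0.4, 0.6, -0.4]
gripper_width: 0.001
```

```bash
python3 - <<'E'
from h import *
from scipy.spatial.transform import Rotation as Ro
o=bot.get_obs(); print(o["t"],o["eef_pos"],o["contact_force"])
q=o["tool_rot"]; print(Ro.from_quat([*q[1:],q[0]]).as_matrix().round(3))
c=bot.read_camera("wrist");crop(c,"w11",310,10,390,100,6); crop(c,"w12",0,0,640,480,1.25)
E
```

```text
8.2 [ 0.52501892 -0.2067352   0.11722856] [-0.43746777  0.60356628 -0.35507384]
[[ 0.01   0.984 -0.178]
 [-0.004 -0.178 -0.984]
 [-1.     0.011  0.002]]
```

View pics/w11.png

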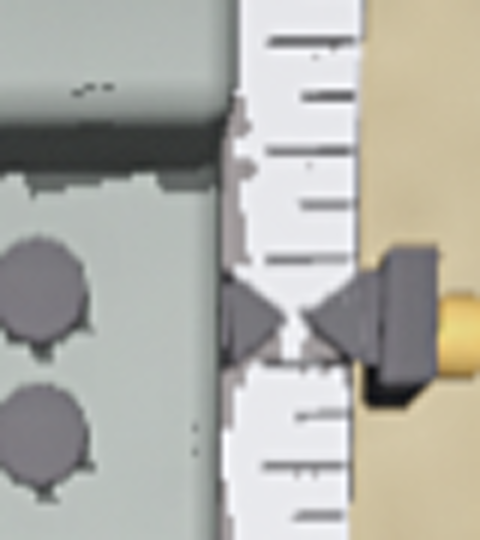

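View pics/w12.png

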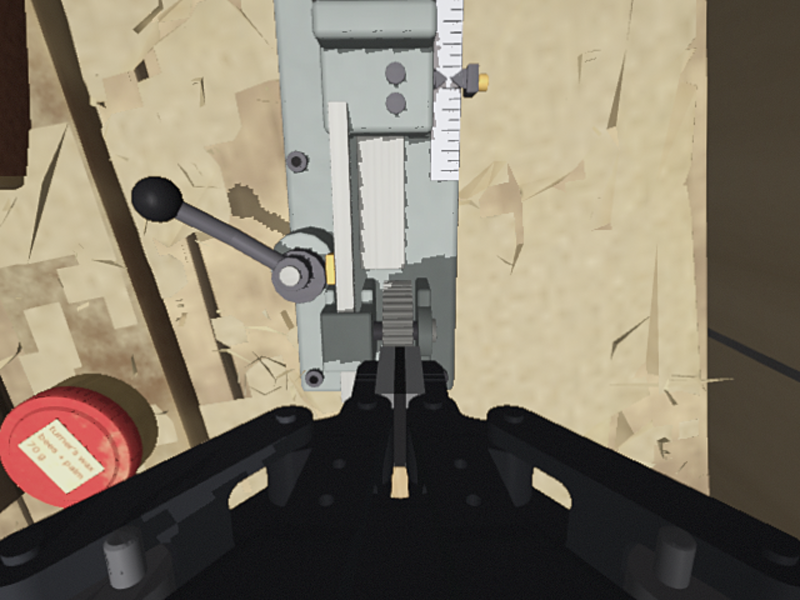

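Tips match: pointer (283,318), index (301,317). The ball is at (156,199) and the pivot nut at (290,273). Now the lever geometry.

```bash
python3 - <<'E'
from h import *
c=bot.read_camera("wrist")
f=lambda u,v:((u+.5)/1.25-.5,(v+.5)/1.25-.5)
print(gap(c,((283.5)/6-.5+310,318.5/6-.5+10),(301.5/6-.5+310,317.5/6-.5+10)))
P=atz(c,f(290,273),.070)[:2];B=atz(c,f(156,199),.074)[:2]
print(P,B,np.linalg.norm(B-P))
yaw=-.178;a0=np.arctan2(*(B-P)[::-1]);print("lock est",a0-yaw-np.pi/4)
tin=atz(c,f(70,445),.05);print("tin",tin)
E
```

```text
(array([ 0.6305, -0.2486,  0.025 ]), array([ 0.6303, -0.2504,  0.025 ]), 'gap mm', np.float64(0.08869264758797252), 'lat', np.float64(-1.8136996416409035))
[ 0.55769899 -0.16380214] [ 0.59800167 -0.11871457] 0.06047474866302131
lock est 0.23397694749364928
tin [ 0.48469153 -0.0219914   0.05      ]
```

Request:
drive_tool:
  slide:
    - [30,20,0]
    - [60,42,0]
    - [80,57,0]
    - [80,57,-10]
    - [80,57,-25]
    - [80,57,-25]
  turn:
    - [0,0,0]
    - [0,0,0]
    - [0,0,0]
    - [0,0,0]
    - [0,0,0]
    - [0,0,0]
  gripper: [0,0,0,0,0,0]

```text
t: 8.9
eef_pos: [0.6014, -0.1504, 0.0882]
tool_rot: [-0.455, -0.543, -0.451, 0.543]
contact_force: [-1.0, -0.5, -0.1]
gripper_width: -0.0
```

```bash
cat > lev.py <<'E'
from h import *
P=np.array([.5575,-.164]);yaw=-.178
def cen(lock,r=.042,extra=0.):
    a=lock+np.pi/4
    u=np.array([np.cos(a),np.sin(a)]);n=np.array([-u[1],u[0]])
    h=.011*abs(n[0])+.0065*abs(n[1])+.004
    l=r*u-(h+extra)*n
    R=np.array([[np.cos(yaw),-np.sin(yaw)],[np.sin(yaw),np.cos(yaw)]])
    return P+R@l
E
python3 - <<'E'
from lev import *
o=bot.get_obs(); print(o["t"],o["eef_pos"],o["contact_force"])
for l in (.23,.4,.6,.8,1,1.2,1.4,1.58): print(l,cen(l).round(4))
print("clear",cen(.23,extra=.006))
c=bot.read_camera("wrist");crop(c,"w13",0,0,640,480,1.25)
c=bot.read_camera("scene"); crop(c,"s13",280,140,440,270,5)
E
```

```text
8.9 [ 0.60135905 -0.15041458  0.08823507] [-0.9741479  -0.49204122 -0.12374476]
0.23 [ 0.5981 -0.144 ]
0.4 [ 0.594  -0.1374]
0.6 [ 0.5874 -0.1304]
0.8 [ 0.5792 -0.125 ]
1 [ 0.5721 -0.1214]
1.2 [ 0.5639 -0.1193]
1.4 [ 0.5549 -0.1189]
1.58 [ 0.5465 -0.1203]
clear [ 0.60253356 -0.14804285]
```

View pics/w13.png

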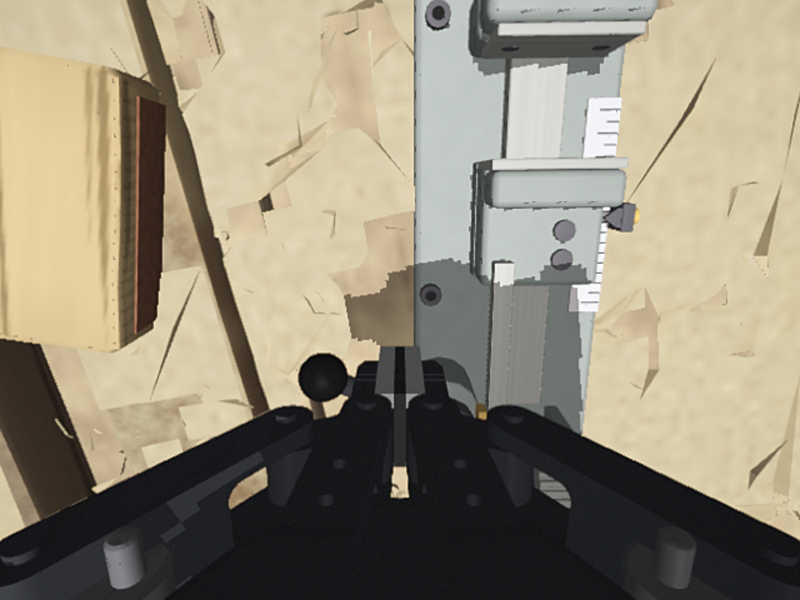

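View pics/s13.png

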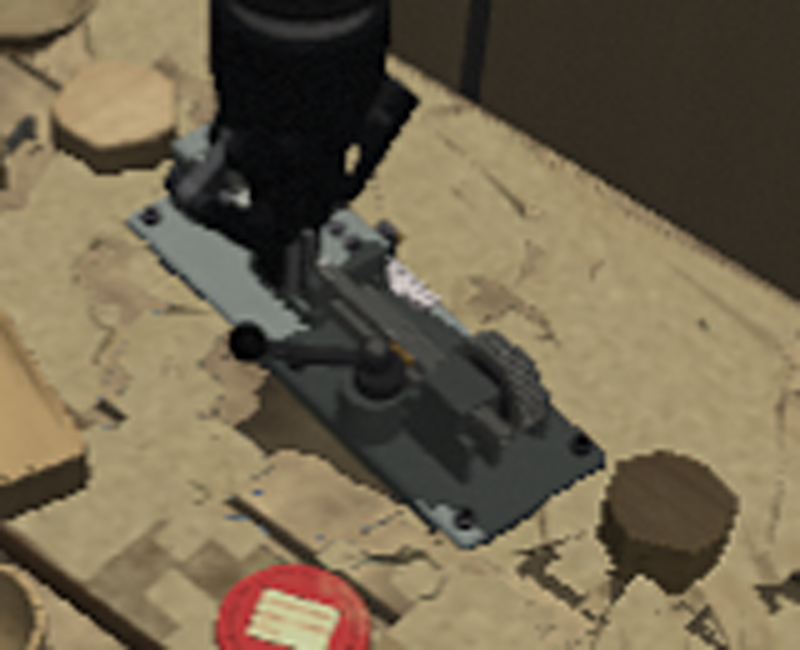

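Request:
drive_tool:
  slide:
    - [5,1,0]
    - [5,1,-10]
    - [5,1,-20]
    - [5,1,-28]
    - [5,1,-28]
  turn:
    - [0,0,0]
    - [0,0,0]
    - [0,0,0]
    - [0,0,0]
    - [0,0,0]
  gripper: [0,0,0,0,0]

```text
t: 9.5
eef_pos: [0.6066, -0.1496, 0.0607]
tool_rot: [-0.455, -0.543, -0.451, 0.543]
contact_force: [-0.6, -0.2, -0.5]
gripper_width: -0.001
```

```bash
python3 - <<'E'
from lev import *
o=bot.get_obs(); print(o["t"],o["eef_pos"],o["contact_force"])
for l in (.23,.3,.4,.5,.6,.7,.8,.9,1.): print(l,((cen(l)-o["eef_pos"][:2])*1e3).round(1))
c=bot.read_camera("wrist");crop(c,"w14",0,0,640,480,1.25)
c=bot.read_camera("scene"); crop(c,"s14",280,140,440,270,5)
E
```

```text
9.5 [ 0.60659065 -0.14960301  0.06066711] [-0.63144519 -0.21631096 -0.50633033]
0.23 [-8.5  5.6]
0.3 [-10.    8.4]
0.4 [-12.6  12.2]
0.5 [-15.7  15.8]
0.6 [-19.2  19.2]
0.7 [-23.2  22.1]
0.8 [-27.4  24.6]
0.9 [-30.8  26.5]
1.0 [-34.5  28.2]
```

View pics/w14.png

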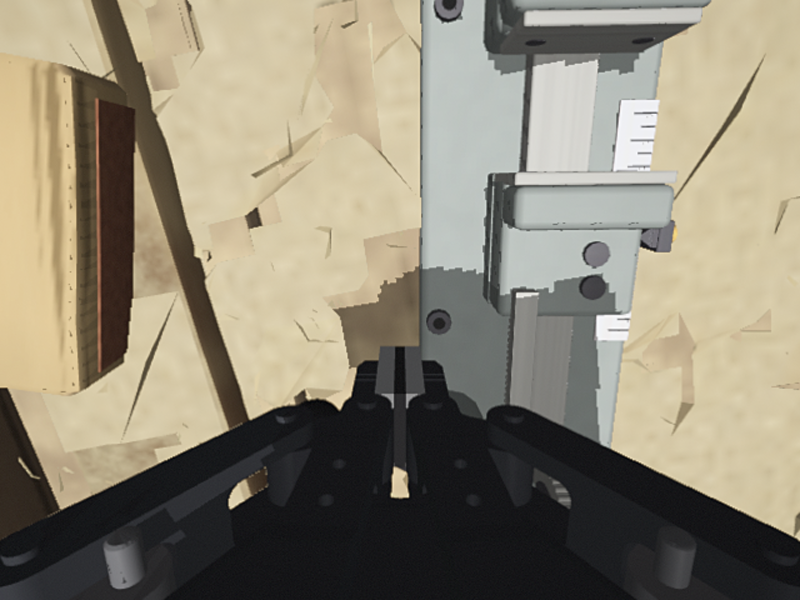

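View pics/s14.png

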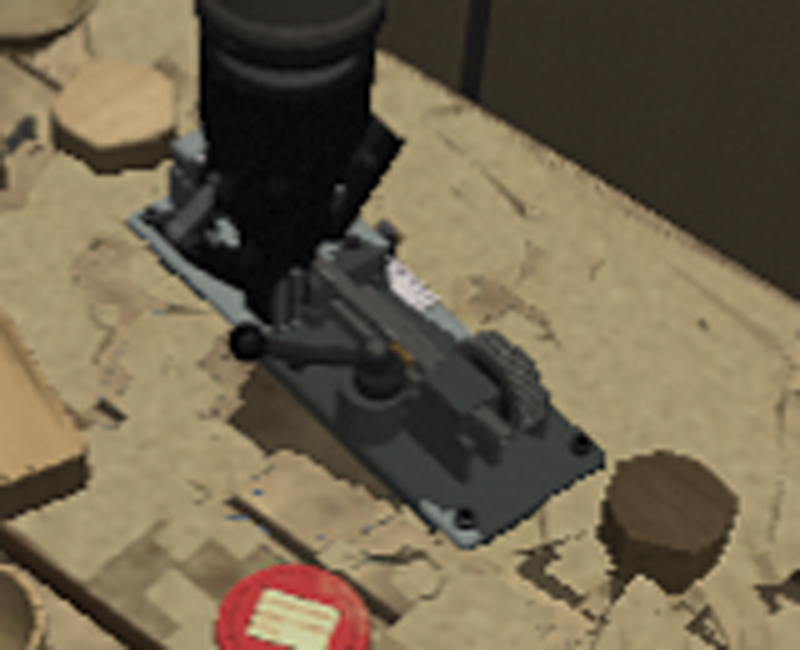

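The finger stands at bar height on the +x side of the lever, clear of jaw and rack. I'll start pushing along the arc.

Request:
drive_tool:
  slide:
    - [-4,3,0]
    - [-8,5.5,0]
    - [-10,8,0]
    - [-12.6,12,0]
    - [-15.7,15.8,0]
  turn:
    - [0,0,0]
    - [0,0,0]
    - [0,0,0]
    - [0,0,0]
    - [0,0,0]
  gripper: [0,0,0,0,0]

```text
t: 10.1
eef_pos: [0.5917, -0.1352, 0.0623]
tool_rot: [0.455, 0.544, 0.45, -0.543]
contact_force: [1.5, -6.7, -1.0]
gripper_width: 0.004
```

```bash
python3 - <<'E'
from lev import *
o=bot.get_obs(); print(o["t"],o["eef_pos"],o["contact_force"])
for l in (.5,.55,.6,.7,.8,.9,1.,1.1,1.2): print(l,((cen(l)-o["eef_pos"][:2])*1e3).round(1))
c=bot.read_camera("scene"); crop(c,"s15",280,140,440,270,5)
E
```

```text
10.1 [ 0.59173237 -0.13519598  0.06231425] [ 1.46382295 -6.66525857 -1.02299079]
0.5 [-0.8  1.4]
0.55 [-2.5  3.1]
0.6 [-4.3  4.8]
0.7 [-8.3  7.7]
0.8 [-12.5  10.2]
0.9 [-15.9  12.1]
1.0 [-19.6  13.8]
1.1 [-23.6  15. ]
1.2 [-27.9  15.9]
```

View pics/s15.png

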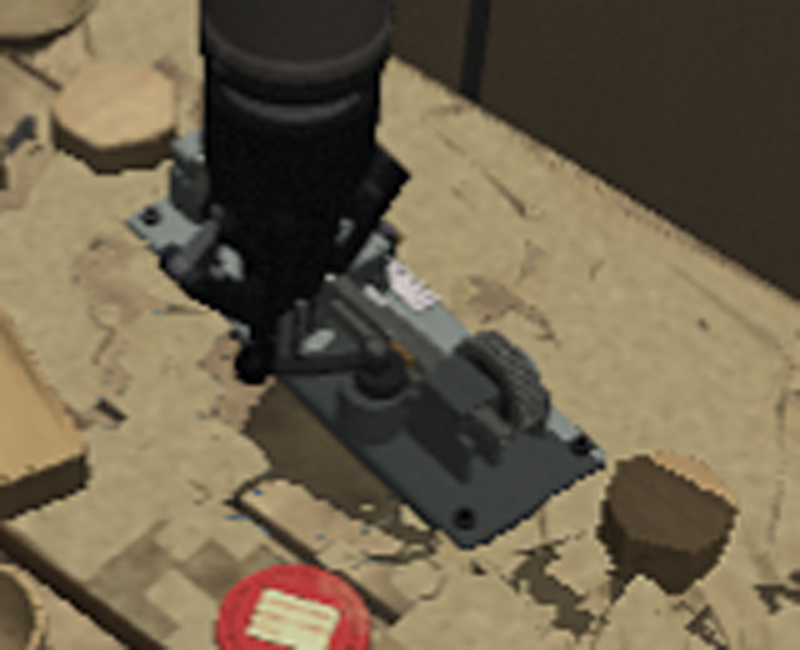

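The ball has moved to (255,362). The reaction is mostly −y, so the finger is nudging the ball's inner side. I'll use a smaller radius.

```bash
python3 - <<'E'
from lev import *
o=bot.get_obs(); 
for l in (.4,.5,.6,.7,.8,.9,1.,1.1,1.2): print(l,((cen(l,r=.037)-o["eef_pos"][:2])*1e3).round(1))
E
```

```text
0.4 [ 0.1 -7.1]
0.5 [-2.5 -3.7]
0.6 [-5.6 -0.6]
0.7 [-9.1  2.2]
0.8 [-12.8   4.5]
0.9 [-15.7   6.4]
1.0 [-19.    8.1]
1.1 [-22.4   9.4]
1.2 [-26.2  10.4]
```

Request:
drive_tool:
  slide:
    - [-1,-3,-1]
    - [-3.5,-2.5,-1]
    - [-5.6,-0.6,-1]
    - [-7.5,1,-1]
    - [-9.1,2.2,-1]
    - [-11,3.4,-1]
    - [-12.8,4.5,-1]
  turn:
    - [0,0,0]
    - [0,0,0]
    - [0,0,0]
    - [0,0,0]
    - [0,0,0]
    - [0,0,0]
    - [0,0,0]
  gripper: [0,0,0,0,0,0,0]

```text
t: 10.85
eef_pos: [0.5809, -0.1319, 0.0618]
tool_rot: [0.457, 0.545, 0.448, -0.542]
contact_force: [7.7, -7.5, -5.4]
gripper_width: -0.004
```

```bash
python3 - <<'E'
from lev import *
o=bot.get_obs(); print(o["t"],o["eef_pos"],o["contact_force"])
for l in (.7,.8,.9,1.,1.1,1.2,1.3,1.4,1.5,1.58): print(l,((cen(l,.037)-o["eef_pos"][:2])*1e3).round(1))
c=bot.read_camera("scene"); crop(c,"s16",280,140,440,270,5)
c=bot.read_camera("wrist");crop(c,"w16",0,0,640,480,1.25)
E
```

```text
10.85 [ 0.58085407 -0.13188684  0.06182672] [ 7.69770632 -7.49443417 -5.42934164]
0.7 [ 1.3 -0.4]
0.8 [-2.4  1.9]
0.9 [-5.4  3.8]
1.0 [-8.6  5.5]
1.1 [-12.1   6.8]
1.2 [-15.8   7.8]
1.3 [-19.7   8.4]
1.4 [-23.8   8.5]
1.5 [-28.    8.2]
1.58 [-31.4   7.5]
```

View pics/s16.png

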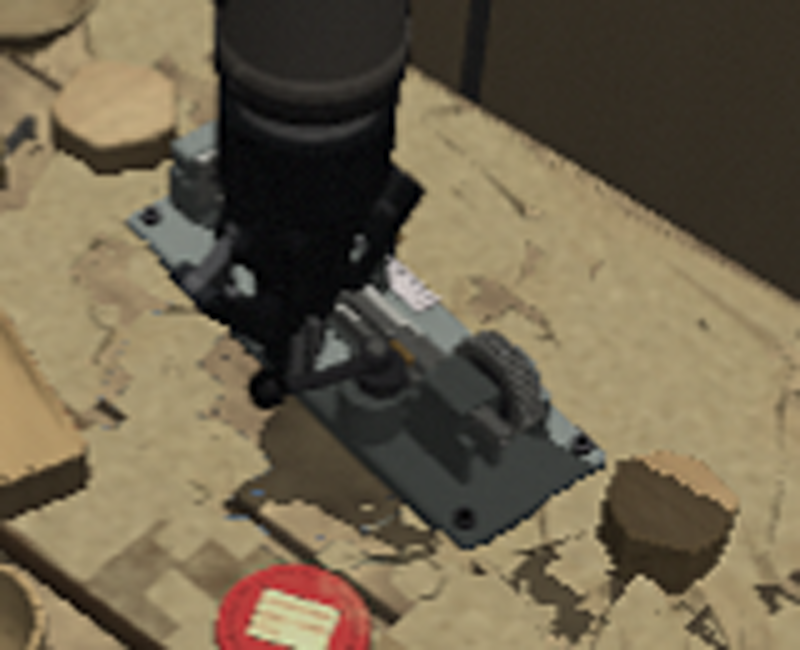

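View pics/w16.png

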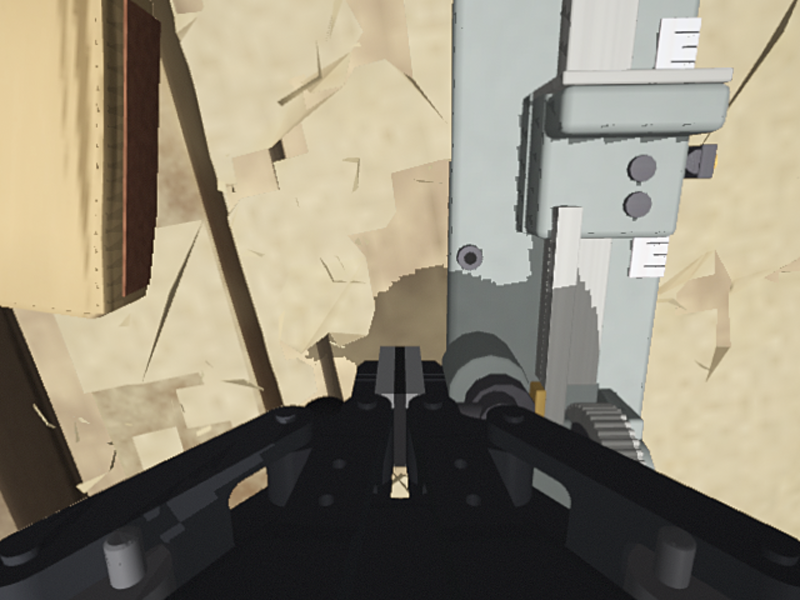

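Request:
drive_tool:
  slide:
    - [-2.4,1.5,-0.5]
    - [-5.4,3,-0.5]
    - [-8.6,4.5,-0.5]
    - [-12.1,5.5,-0.5]
    - [-15.8,6.2,-0.5]
    - [-17.5,6.5,-0.5]
  turn:
    - [0,0,0]
    - [0,0,0]
    - [0,0,0]
    - [0,0,0]
    - [0,0,0]
    - [0,0,0]
  gripper: [0,0,0,0,0,0]

```text
t: 11.55
eef_pos: [0.5708, -0.1269, 0.0639]
tool_rot: [0.461, 0.548, 0.444, -0.538]
contact_force: [17.8, -7.4, -6.1]
gripper_width: -0.002
```

```bash
python3 - <<'E'
from lev import *
o=bot.get_obs(); print(o["t"],o["eef_pos"],o["contact_force"])
for l in (1.,1.1,1.2,1.3,1.4,1.5,1.58): print(l,((cen(l,.037)-o["eef_pos"][:2])*1e3).round(1))
c=bot.read_camera("scene"); crop(c,"s17",280,140,440,270,5)
E
```

```text
11.55 [ 0.57082547 -0.12689688  0.06393939] [17.77051551 -7.40332366 -6.0817157 ]
1.0 [1.4 0.5]
1.1 [-2.   1.8]
1.2 [-5.8  2.8]
1.3 [-9.7  3.4]
1.4 [-13.8   3.5]
1.5 [-18.    3.2]
1.58 [-21.4   2.5]
```

View pics/s17.png

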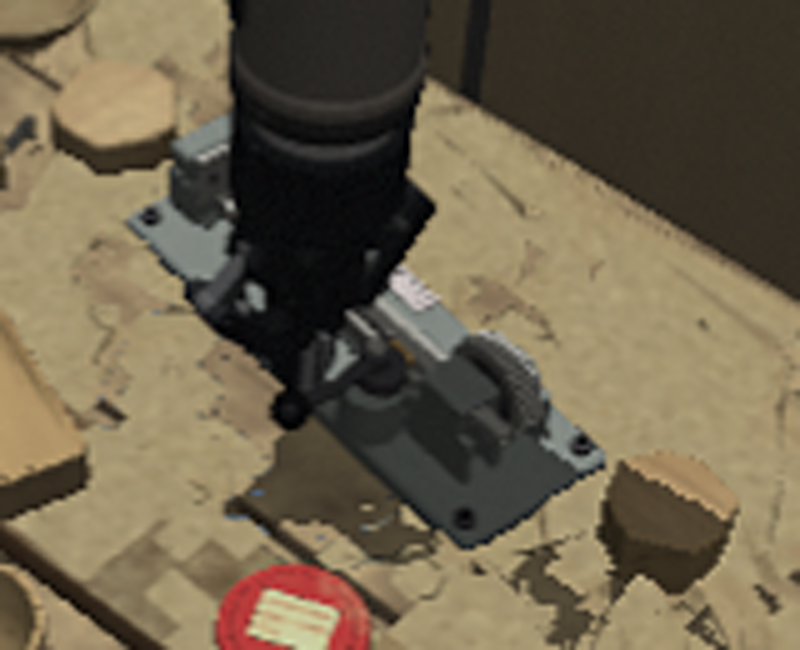

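The ball is at (290,412) and the lever is about 1.05 rad. The force is about 20 N because the radius is small, and the tip has ridden up. I'll back off, straighten the tool, go lower, and push farther out.

```bash
cat >> lev.py <<'E'
from scipy.spatial.transform import Rotation as Ro
def fix():
    q=bot.get_obs()["tool_rot"];M=Ro.from_quat([*q[1:],q[0]])
    T=np.array([[0,np.cos(yaw),np.sin(yaw)],[0,np.sin(yaw),-np.cos(yaw)],[-1,0,0]])
    return (Ro.from_matrix(T)*M.inv()).as_rotvec().round(4)
E
python3 - <<'E'
from lev import *
o=bot.get_obs(); print(fix())
for l in (1.,1.1): print(l,((cen(l,.043,.008)-o["eef_pos"][:2])*1e3).round(1),((cen(l,.043,.0)-o["eef_pos"][:2])*1e3).round(1))
E
```

```text
[0.0096 0.0265 0.0043]
1.0 [9.3 6.8] [1.3 6.5]
1.1 [5.1 8.9] [-2.8  7.8]
```

Request:
drive_tool:
  slide:
    - [6,0,0]
    - [10,3,-2]
    - [10,7,-6]
    - [10,7,-6]
    - [10,7,-6]
  turn:
    - [0.01,0.026,0.004]
    - [0.01,0.026,0.004]
    - [0.01,0.026,0.004]
    - [0.01,0.026,0.004]
    - [0.01,0.026,0.004]
  gripper: [0,0,0,0,0]

```text
t: 12.1
eef_pos: [0.5794, -0.1192, 0.0572]
tool_rot: [-0.453, -0.542, -0.454, 0.543]
contact_force: [-0.6, 0.4, 0.2]
gripper_width: -0.003
```

```bash
python3 - <<'E'
from lev import *
o=bot.get_obs(); print(o["t"],o["eef_pos"],o["contact_force"],fix())
for l in (1.,1.1,1.2,1.3,1.4,1.5,1.58): print(l,((cen(l,.043)-o["eef_pos"][:2])*1e3).round(1))
c=bot.read_camera("scene"); crop(c,"s18",280,140,440,270,5)
c=bot.read_camera("wrist");crop(c,"w18",0,0,640,480,1.25)
E
```

```text
12.1 [ 0.57940978 -0.11916498  0.05721287] [-0.64354669  0.35012183  0.15728035] [-0.0008 -0.0016 -0.0005]
1.0 [-7.4 -1.3]
1.1 [-11.4   0. ]
1.2 [-15.8   0.9]
1.3 [-20.3   1.3]
1.4 [-24.9   1.2]
1.5 [-29.7   0.6]
1.58 [-33.4  -0.3]
```

View pics/s18.png

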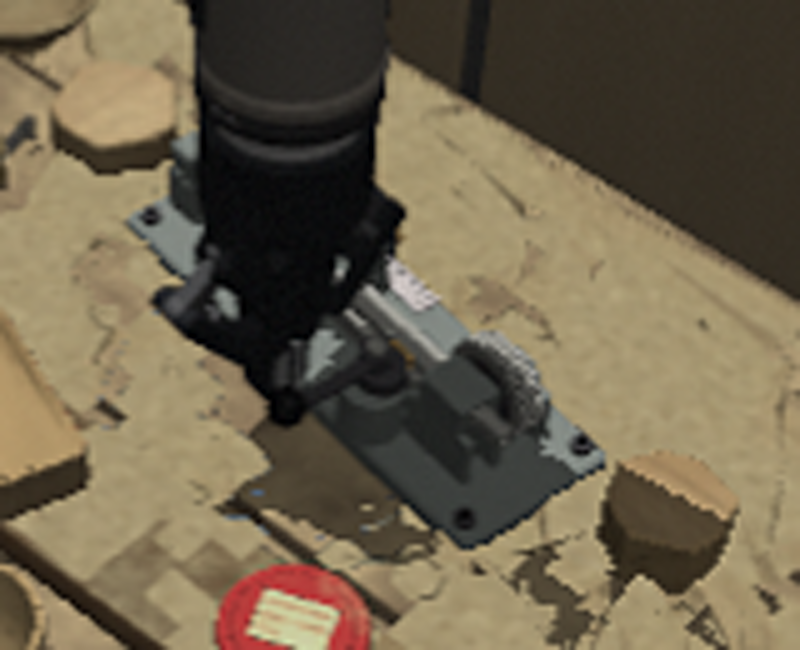

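View pics/w18.png

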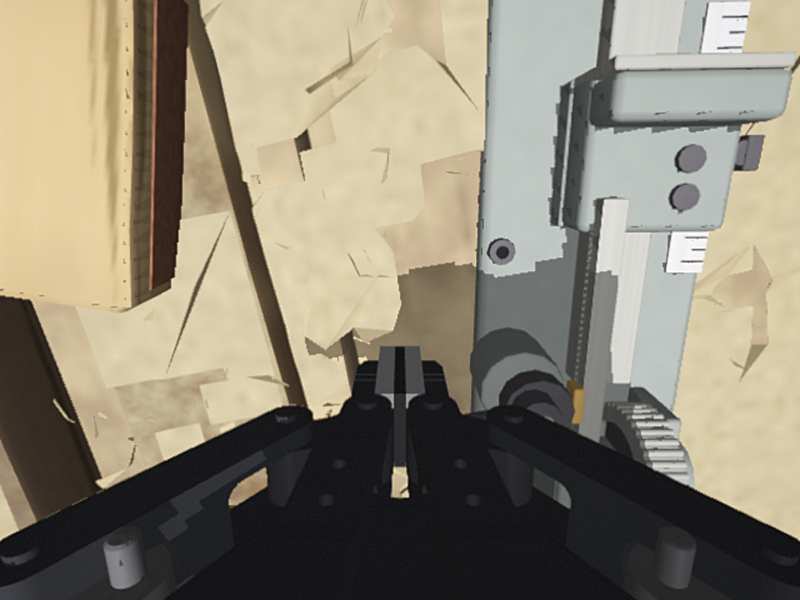

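The finger is free and straight again. I'll continue pushing at the larger radius.

Request:
drive_tool:
  slide:
    - [-4,-1,0]
    - [-8,-1,0]
    - [-12,-0.5,-0.5]
    - [-15,0,-1]
    - [-18,0.3,-1]
    - [-20,0.5,-1]
    - [-20,0.5,-1]
  turn:
    - [0,0,0]
    - [0,0,0]
    - [0,0,0]
    - [0,0,0]
    - [0,0,0]
    - [0,0,0]
    - [0,0,0]
  gripper: [0,0,0,0,0,0,0]

```text
t: 12.9
eef_pos: [0.5676, -0.1203, 0.0586]
tool_rot: [0.457, 0.547, 0.45, -0.538]
contact_force: [18.5, -2.1, -11.3]
gripper_width: -0.005
```

```bash
python3 - <<'E'
from lev import *
o=bot.get_obs(); print(o["t"],o["eef_pos"],o["contact_force"],fix())
for l in (1.1,1.2,1.3,1.4,1.5,1.58): print(l,((cen(l,.043)-o["eef_pos"][:2])*1e3).round(1))
c=bot.read_camera("scene"); crop(c,"s19",280,140,440,270,5)
E
```

```text
12.9 [ 0.56760735 -0.12027731  0.05861438] [ 18.50114274  -2.10615128 -11.27164671] [ 0.0009  0.0159 -0.    ]
1.1 [0.4 1.1]
1.2 [-4.  2.]
1.3 [-8.5  2.4]
1.4 [-13.1   2.3]
1.5 [-17.8   1.7]
1.58 [-21.6   0.8]
```

View pics/s19.png

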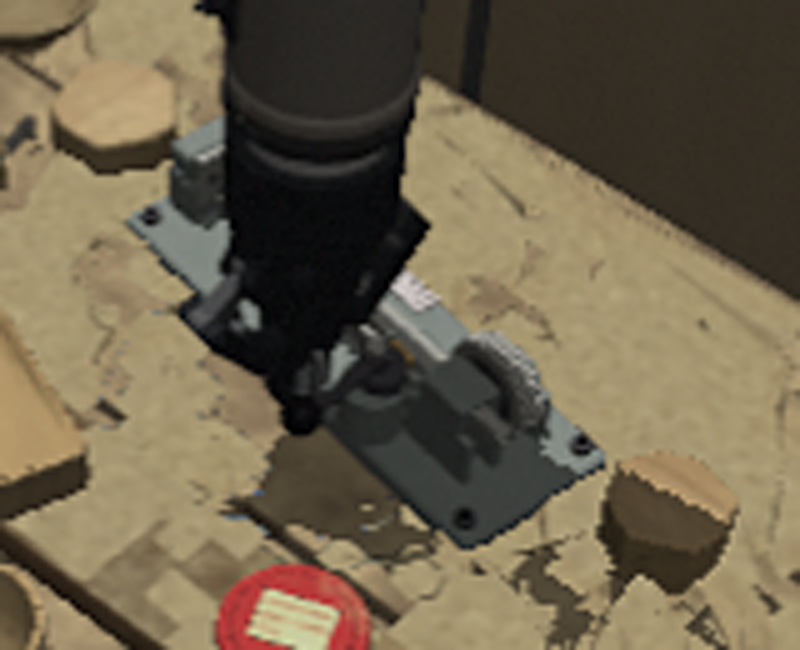

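Request:
drive_tool:
  slide:
    - [-4,0,-0.5]
    - [-8,0.5,-1]
    - [-11,0.8,-1.5]
    - [-14,1,-1.5]
    - [-16,1,-1.5]
  turn:
    - [0,0.016,0]
    - [0,0.016,0]
    - [0,0.016,0]
    - [0,0.016,0]
    - [0,0.016,0]
  gripper: [0,0,0,0,0]

```text
t: 13.45
eef_pos: [0.5617, -0.1198, 0.0599]
tool_rot: [0.459, 0.548, 0.448, -0.537]
contact_force: [23.7, -3.1, -12.6]
gripper_width: -0.002
```

```bash
python3 - <<'E'
from lev import *
o=bot.get_obs(); print(o["t"],o["eef_pos"],o["contact_force"],fix())
for l in (1.2,1.3,1.4,1.5,1.58): print(l,((cen(l,.043)-o["eef_pos"][:2])*1e3).round(1))
c=bot.read_camera("scene"); crop(c,"s20",280,140,440,270,5)
E
```

```text
13.45 [ 0.56174027 -0.11978164  0.05993545] [ 23.73288411  -3.08969831 -12.63587738] [ 0.002   0.0212 -0.0009]
1.2 [1.9 1.5]
1.3 [-2.6  1.9]
1.4 [-7.3  1.8]
1.5 [-12.    1.2]
1.58 [-15.8   0.3]
```

View pics/s20.png

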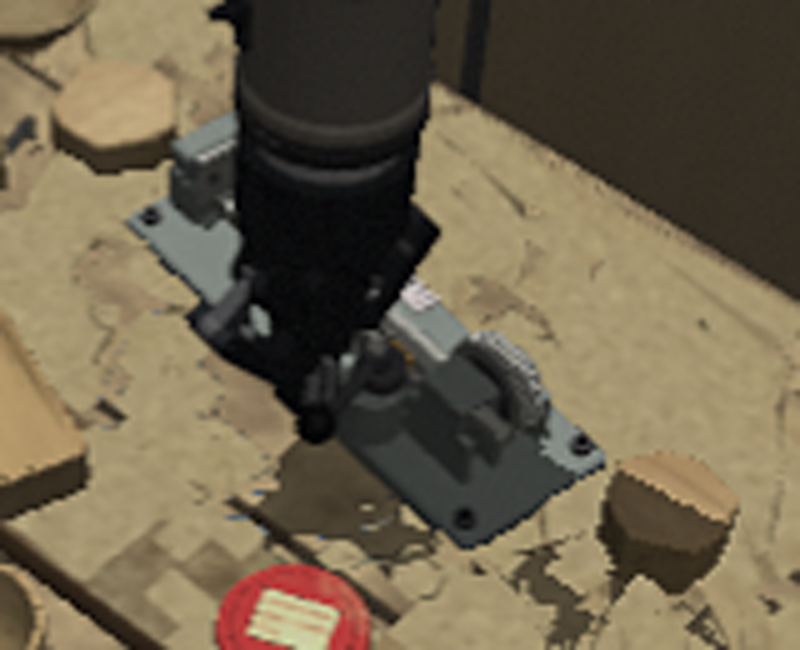

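The lever is at about 1.27 rad and the force is 27 N, too much of it off the lever's tangent. I'll back off, turn the finger face square to the bar, lower it, and push along the tangent.

Request:
drive_tool:
  slide:
    - [6,2,0]
    - [12,4,-2]
    - [12,4,-5]
    - [12,4,-5]
    - [12,4,-5]
    - [12,4,-5]
  turn:
    - [0,0.02,0]
    - [0,0.021,0.14]
    - [0,0.021,0.28]
    - [0,0.021,0.42]
    - [0,0.021,0.55]
    - [0,0.021,0.55]
  gripper: [0,0,0,0,0,0]

```text
t: 14.1
eef_pos: [0.5722, -0.1159, 0.0548]
tool_rot: [0.582, 0.399, 0.586, -0.398]
contact_force: [1.0, -0.7, -0.9]
gripper_width: 0.004
```

```bash
cat >> lev.py <<'E'
def cen2(lock,r=.043,extra=0.,ty=.55):
    a=lock+np.pi/4
    u=np.array([np.cos(a),np.sin(a)]);n=np.array([-u[1],u[0]])
    m=np.array([[np.cos(ty),np.sin(ty)],[-np.sin(ty),np.cos(ty)]])@n
    h=.011*abs(m[0])+.0065*abs(m[1])+.004
    l=r*u-(h+extra)*n
    R=np.array([[np.cos(yaw),-np.sin(yaw)],[np.sin(yaw),np.cos(yaw)]])
    return P+R@l
E
python3 - <<'E'
from lev import *
o=bot.get_obs(); print(o["t"],o["eef_pos"],o["contact_force"],fix(),o["q"].round(2))
for l in (1.2,1.25,1.3,1.4,1.5,1.58,1.65): print(l,((cen2(l)-o["eef_pos"][:2])*1e3).round(1))
c=bot.read_camera("scene"); crop(c,"s21",280,140,440,270,5)
c=bot.read_camera("wrist");crop(c,"w21",0,0,640,480,1.25)
E
```

```text
14.1 [ 0.57220536 -0.11586317  0.05478355] [ 1.03656893 -0.68379068 -0.92559691] [-0.0042 -0.0023 -0.5511] [ 0.32  0.57 -0.29  1.89  0.23  0.72 -1.31]
1.2 [-9.4 -2.6]
1.25 [-12.   -2.5]
1.3 [-14.5  -2.5]
1.4 [-18.9  -2.7]
1.5 [-23.  -3.]
1.58 [-26.3  -3.7]
1.65 [-29.2  -4.4]
```

View pics/s21.png

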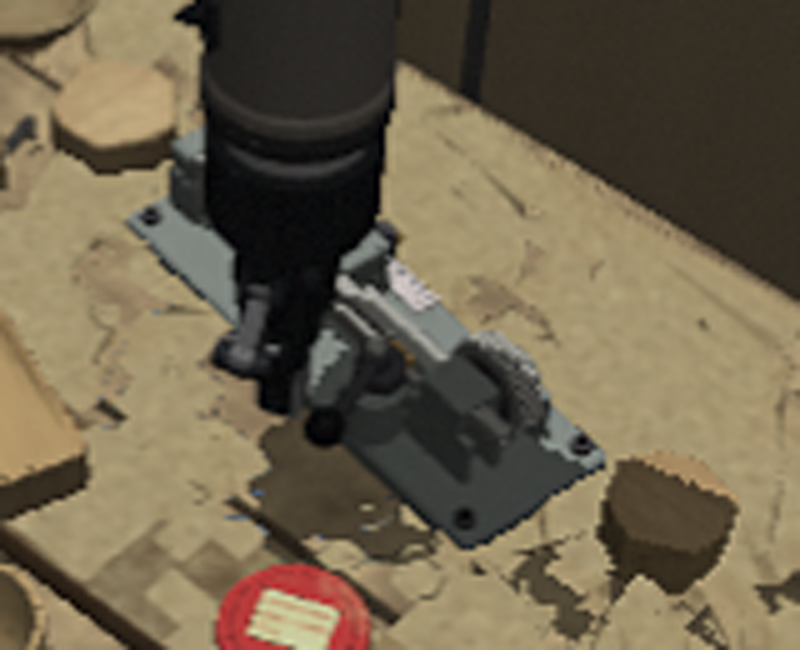

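View pics/w21.png

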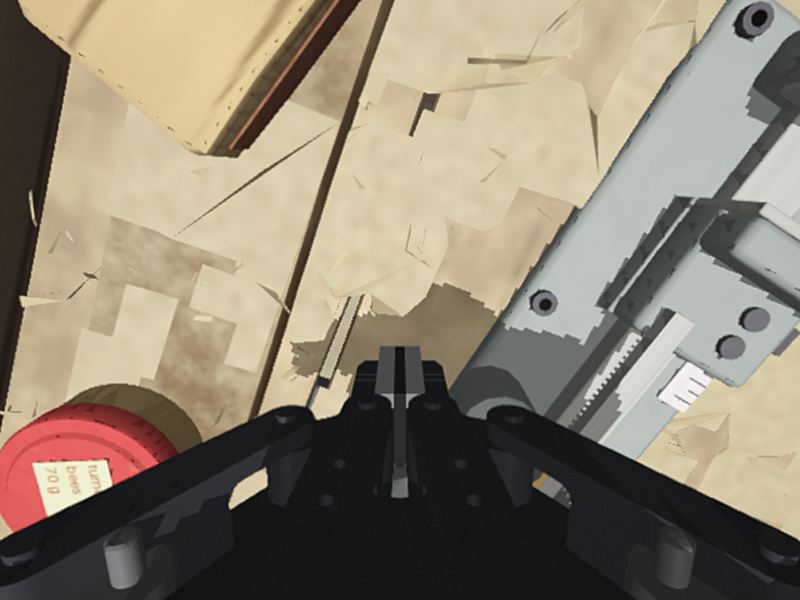

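The ball is at (324,426) in the scene crop and nothing touches it. I'll estimate the lever angle.

```bash
cat >> lev.py <<'E'
def lockest(u,v):
    c=bot.read_camera("scene"); w=atz(c,((u+.5)/5-.5+280,(v+.5)/5-.5+140),.074)
    d=w[:2]-P; return w.round(4),np.linalg.norm(d).round(4),"lock",np.arctan2(d[1],d[0])-yaw-np.pi/4
E
python3 - <<'E'
from lev import *
print(lockest(324,426), lockest(248,342))
E
```

```text
(array([ 0.5393, -0.1071,  0.074 ]), np.float64(0.0598), 'lock', np.float64(1.2721635299199971)) (array([ 0.598, -0.121,  0.074]), np.float64(0.0591), 'lock', np.float64(0.20762314762152823))
```

Request:
drive_tool:
  slide:
    - [-5,-1,0]
    - [-10,-2.2,0]
    - [-14,-3,-0.5]
    - [-17,-3.5,-1]
    - [-20,-4,-1.5]
    - [-22,-4.6,-1.5]
    - [-24,-5.2,-1.5]
  turn:
    - [0,0,0]
    - [0,0,0]
    - [0,0,0]
    - [0,0,0]
    - [0,0,0]
    - [0,0,0]
    - [0,0,0]
  gripper: [0,0,0,0,0,0,0]

```text
t: 15.0
eef_pos: [0.5557, -0.1192, 0.0552]
tool_rot: [0.586, 0.403, 0.581, -0.395]
contact_force: [19.0, 2.6, -11.3]
gripper_width: 0.0
```

```bash
python3 - <<'E'
from lev import *
o=bot.get_obs(); print(o["t"],o["eef_pos"],o["contact_force"],fix())
for l in (1.3,1.4,1.5,1.58,1.65): print(l,((cen2(l)-o["eef_pos"][:2])*1e3).round(1))
c=bot.read_camera("scene"); crop(c,"s22",280,140,440,270,5)
E
```

```text
15.0 [ 0.55568367 -0.11916049  0.05517166] [ 19.01402557   2.57286936 -11.28689618] [-0.0014  0.0129 -0.5495]
1.3 [2.  0.8]
1.4 [-2.4  0.6]
1.5 [-6.5  0.3]
1.58 [-9.8 -0.4]
1.65 [-12.7  -1.1]
```

View pics/s22.png

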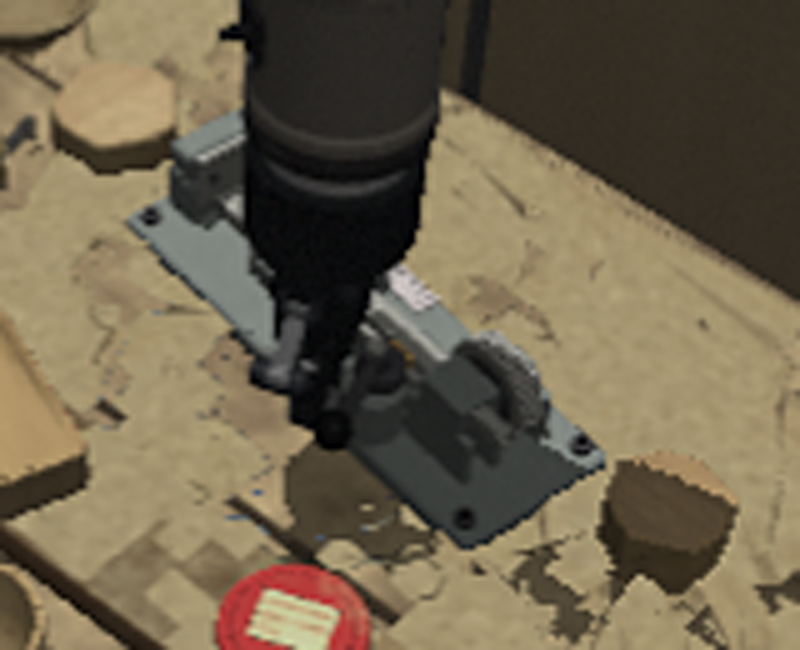

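Request:
drive_tool:
  slide:
    - [-4,-1,-0.5]
    - [-8,-2,-1]
    - [-11,-3,-1]
    - [-14,-4,-1]
    - [-16,-5,-1]
    - [-16,-5,-1]
  turn:
    - [0,0.012,0]
    - [0,0.012,0]
    - [0,0.012,0]
    - [0,0.012,0]
    - [0,0.012,0]
    - [0,0.012,0]
  gripper: [0,0,0,0,0,0]

```text
t: 15.65
eef_pos: [0.5486, -0.1212, 0.0565]
tool_rot: [0.588, 0.404, 0.581, -0.392]
contact_force: [18.6, 4.7, -8.9]
gripper_width: 0.001
```

```bash
python3 - <<'E'
from lev import *
o=bot.get_obs(); print(o["t"],o["eef_pos"],o["contact_force"],fix())
for l in (1.3,1.4,1.5,1.58,1.65): print(l,((cen2(l)-o["eef_pos"][:2])*1e3).round(1))
c=bot.read_camera("scene"); crop(c,"s23",280,140,440,270,5)
E
```

```text
15.65 [ 0.54863756 -0.12115436  0.05648082] [18.62677116  4.72424962 -8.93512356] [-0.0026  0.0199 -0.5526]
1.3 [9.  2.8]
1.4 [4.6 2.6]
1.5 [0.6 2.2]
1.58 [-2.7  1.6]
1.65 [-5.7  0.9]
```

View pics/s23.png

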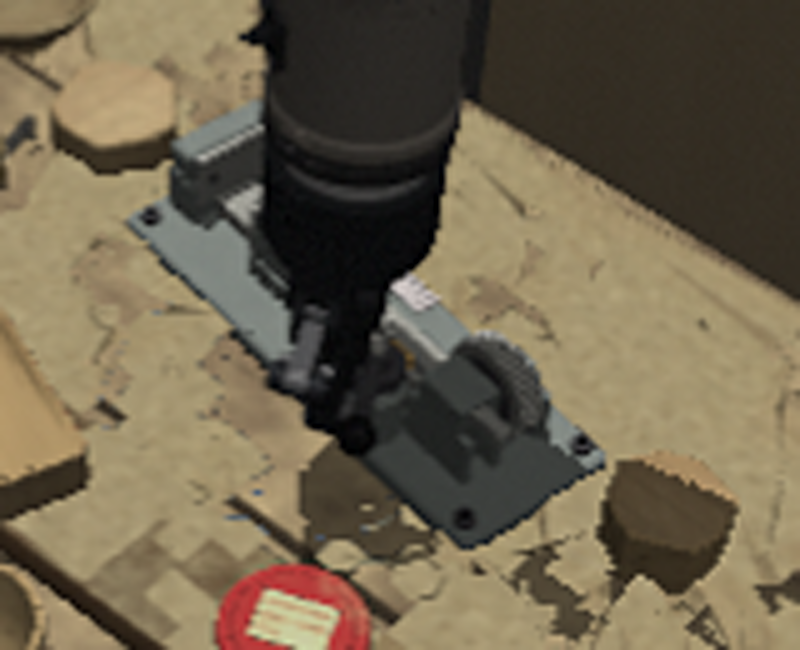

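Request:
drive_tool:
  slide:
    - [-4,-1.5,-0.5]
    - [-7,-2.7,-1]
    - [-9,-3.5,-1]
    - [-10,-4,-1]
  turn:
    - [0,0.01,0]
    - [0,0.01,0]
    - [0,0.01,0]
    - [0,0.01,0]
  gripper: [0,0,0,0]

```text
t: 16.1
eef_pos: [0.5475, -0.1208, 0.0577]
tool_rot: [0.59, 0.406, 0.58, -0.388]
contact_force: [21.5, 8.3, -11.7]
gripper_width: -0.001
```

```bash
python3 - <<'E'
from lev import *
o=bot.get_obs(); print(o["t"],o["eef_pos"],o["contact_force"],fix())
c=bot.read_camera("scene"); crop(c,"s24",280,140,440,270,5)
print(lockest(356,434))
E
```

```text
16.1 [ 0.54754321 -0.12084336  0.05766196] [ 21.47195981   8.26104195 -11.70320318] [-0.0047  0.0286 -0.5565]
(array([ 0.5259, -0.1134,  0.074 ]), np.float64(0.0596), 'lock', np.float64(1.5215159330977435))
```

View pics/s24.png

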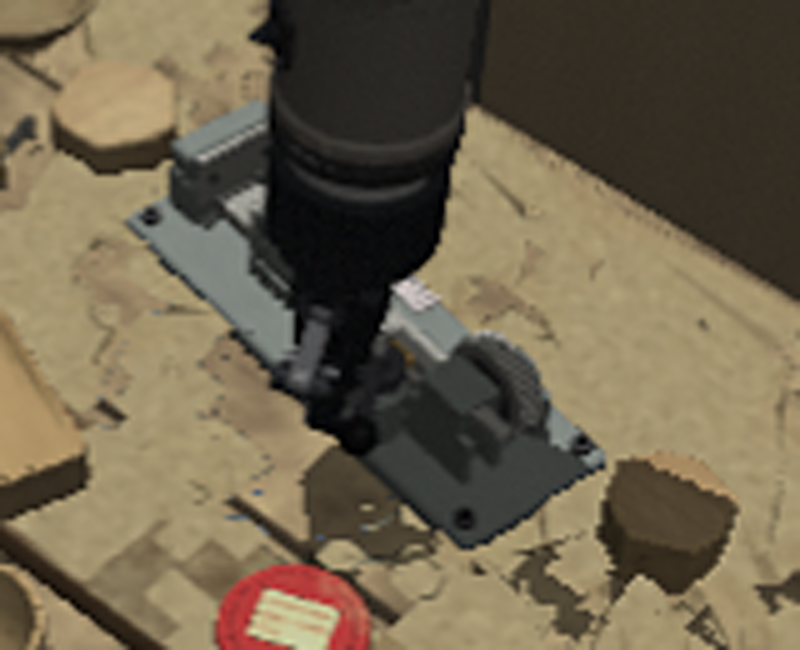

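The finger barely moved (1 mm) as the force rose to 26 N, so the lever is at its stop with the ball at (360,434). I'll retreat off the lever and lift.

Request:
drive_tool:
  slide:
    - [6,2,0]
    - [14,5,0]
    - [14,5,15]
    - [14,5,45]
    - [14,5,80]
    - [-10,-20,110]
    - [-25,-70,120]
    - [-25,-80,120]
    - [-25,-80,120]
  turn:
    - [0,0.028,0]
    - [0,0.028,0]
    - [0,0.028,0]
    - [0,0.028,-0.1]
    - [0,0.028,-0.2]
    - [0,0.028,-0.33]
    - [0,0.028,-0.45]
    - [0,0.028,-0.55]
    - [0,0.028,-0.55]
  gripper: [0,0,0,0,0,0,0,0,0]

```text
t: 17.1
eef_pos: [0.5207, -0.2045, 0.1789]
tool_rot: [0.453, 0.544, 0.454, -0.542]
contact_force: [-0.4, 0.6, 0.0]
gripper_width: -0.0
```

```bash
python3 - <<'E'
from lev import *
o=bot.get_obs(); print(o["t"],o["eef_pos"],o["contact_force"],fix())
c=bot.read_camera("scene"); crop(c,"s25",280,140,440,270,5)
c=bot.read_camera("wrist");crop(c,"w25",0,0,640,480,1.25)
X=proj(c,[.6304,-.2495,.025])[0];print(X); x,y=int(X[0])-40,max(0,int(X[1])-40);print(x,y);crop(c,"w26",x,y,x+80,y+80,7)
E
```

```text
17.1 [ 0.52069239 -0.20449272  0.17888089] [-0.42980493  0.60059745  0.03326625] [-0.0023  0.002   0.0008]
[357.5428869  71.9936348]
317 31
```

View pics/s25.png

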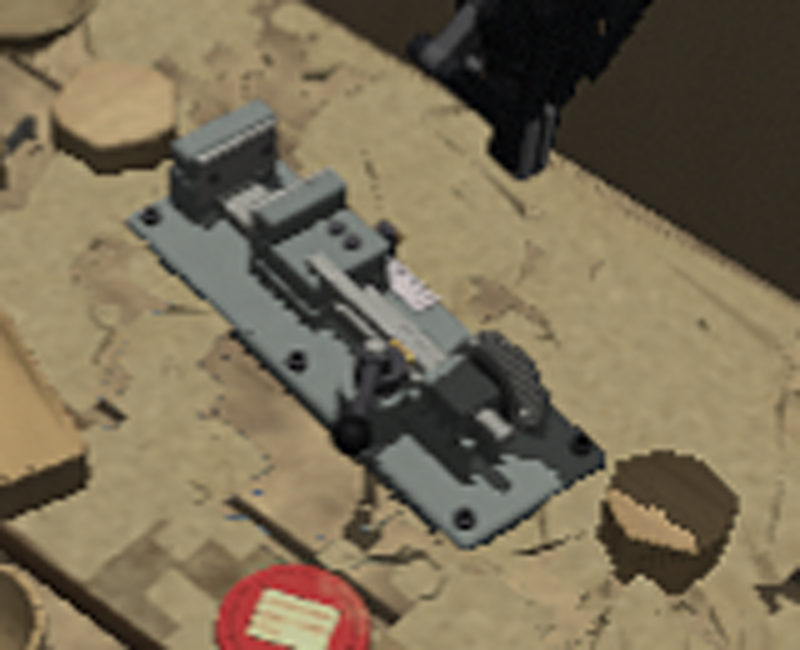

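View pics/w25.png

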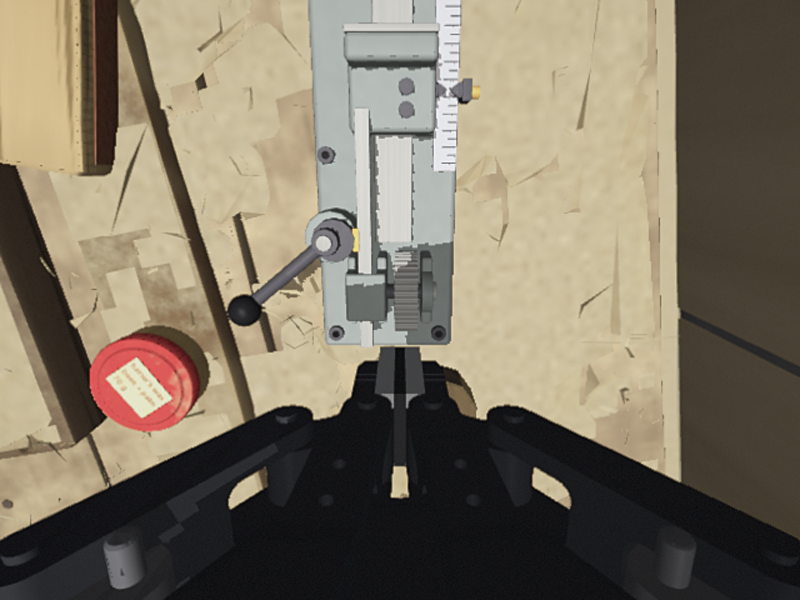

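View pics/w26.png

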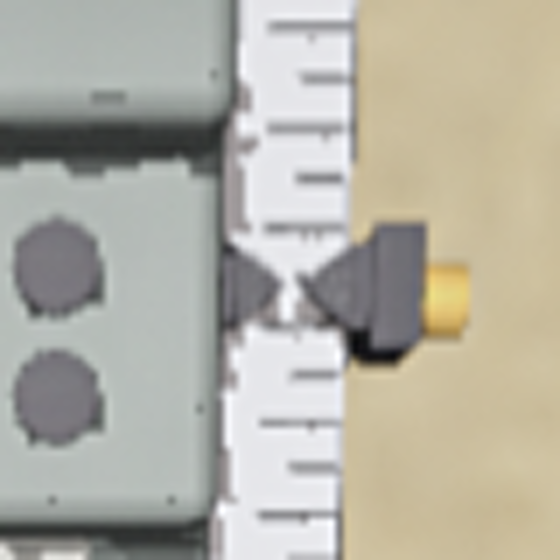

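The tips are at (280,285) and (300,281). The ball is at (244,310) in the wrist view and (352,433) in the scene crop. One last numeric check.

```bash
python3 - <<'E'
from lev import *
c=bot.read_camera("wrist")
f=lambda u,v:((u+.5)/7-.5+317,(v+.5)/7-.5+31)
print(gap(c,f(280,285),f(300,281)))
g=lambda u,v:((u+.5)/1.25-.5,(v+.5)/1.25-.5)
B=atz(c,g(244,310),.074)[:2];Q=atz(c,g(322,242),.07)[:2];d=B-Q;print(B,Q,np.linalg.norm(d),"lock",np.arctan2(d[1],d[0])-yaw-np.pi/4)
print(lockest(352,433))
print(bot.get_obs()["contact_force"])
E
```

```text
(array([ 0.6316, -0.2466,  0.025 ]), array([ 0.6316, -0.2488,  0.025 ]), 'gap mm', np.float64(0.41367028360928976), 'lat', np.float64(-2.163538830682386))
[ 0.52722632 -0.10875757] [ 0.55795575 -0.16101823] 0.06062570025391453 lock 1.494949668543315
(array([ 0.5276, -0.1126,  0.074 ]), np.float64(0.0595), 'lock', np.float64(1.490575023751303))
[ 0.22784054  0.28144349 -0.1071417 ]
```

```bash
python3 -c "
from station import bot
print(bot.hand_in())"
```

```text
the job is handed in; nothing more can be done
None
```

The caliper is set and locked, and I handed the job in with the arm standing clear of everything (about 18 s on the clock). No verdict came back.

- **Setting:** four wheel strokes with the closed fingertips at about 6 to 8 N brought the pointer opposite the index. I measured a gap of 0.1 mm after taking the finger off and about 0.4 mm after locking, against the 2 mm limit.
- **Lock lever:** I pushed it round until it stopped giving. The camera estimates put it at about 1.49 rad afterwards, above the 1.35 needed. That is a little short of the nominal 1.58 stop, so it may have sprung back slightly or the estimate may be off.
- **Forces:** my push drifted off the lever's direction twice, so I backed off and re-aimed each time. The highest force I read at the end of a move was about 27 N, against the 35 N limit on the lever; I have no readings during the moves.
- **Surroundings:** the last pictures show the index, blanks, tin and sanding block where they were at the start. I did not measure their positions again. The cup and spanner were outside those last pictures, and the arm did not go near them.

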